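Stack the phones on the wipe station's sloping deck and start it

ROBOT

A 6-joint arm with a two-finger parallel gripper is mounted at the origin on a cart in front of the work surface, level with it; the furniture and walls round the work are solid. World frame = base frame: x ahead of the robot, y to its left, z up, the work surface at z = 0. Lengths are in m, angles in rad, forces in N, time in s.
With the tool pointing down it reaches from about 0.35 to 0.775 m from the base axis. Payload 5.5 kg.
Tool frame: the origin (TCP) lies between the finger pads; the fingertips stand 17 mm ahead of it and the grasp point (between the pads) lies 2 mm behind it (env.finger_overhang is the distance from the TCP to the fingertips, in m); z points along the fingers, y is the line along which they close (so a half turn about z gives the same grasp; the last joint's range is limited). The gripper opens to 85 mm and grips with 20 to 120 N. Pads are 22 mm wide; open, the fingers measure 114 mm over their backs; the gripper's body (76 mm by 85 mm) begins 54 mm behind the grasp point. The pads swing forward as they close: fully open they stand 13 mm farther back than shut.
Start: joints at [1.068, 0.313, 0.046, 1.304, 0, 1.431], TCP at [0.204, 0.538, 0.248] pointing down, gripper open.
Joint ranges: [-2.76, 2.76], [-0.86, 1.69], [-1.03, 1.26], [-2.2, 2.34], [-1.47, 1.5], [-3.14, 3.14]. Speed limits (rad/s): [2.57, 2.57, 3.14, 3.14, 3.14, 3.14].

INTERFACE

Orientations are given as a unit quaternion [w, x, y, z].
In Python, from workcell import env gives the robot as it stands. The module is installed in compiled form; this text tells all that it offers.
- The arm moves only by the shell command python3 -m pendant 'ROWS' [FORCE]. ROWS is JSON, a list of rows, each a list of 5 numbers: the gripper's target within -1 to 1 (fully open at 1, half-way at 0, shut at -1), then the shift along the tool's x, y, z in m, then the turn about the tool's z in rad. A call has 1 to 8 rows; each row shifts and turns the commanded pose from where the row before left it, along the tool's axes as they then stand; what a row does not reach is not made up. A row lasts 1/8 s, in which the tool goes at most 62.5 mm and 10.7 degrees, less where a joint would pass 70% of its speed; a pose out of reach is approached as far as the arm can. A call with a gripper value outside its range is refused whole. The fingers move at their own pace and stop on an object; FORCE is the grip in N (left out, the last holds). Time passes only in rows, so rows that do not move let the fingers close. It gives the time, the measured TCP pose, the force, the opening and the grip force at its end, in the units of the state.
- env.get_state(): the state, without advancing time (a new reading comes with each control period).
- env.read_camera(name): name is "scene" or "top" or "wrist"; returns the picture (480x640x3 uint8, red, green, blue); there is no depth.
- env.calibration(name): a dict with "K" (3x3 intrinsics, pixels), "T" (4x4, takes a point from camera to world coordinates); the wrist camera has in their place "tool_from_camera" (4x4, takes a point from camera to tool coordinates, whose origin is the TCP and whose axes are the flange's). Camera axes: x right, y down, z forward; pixel columns grow to the right and rows downward; lengths in m; the calibration is good to about 2 mm. A picture is of the moment at which its call begins: read the wrist's pose just before it. calibration takes no time and is no camera call.
- env.hand_in(): hands the job in; it is judged then, once.
Trained networks look in the newest picture that a camera, given by its name, has taken for a name from the list of things; names that differ only in an ending like _2 or _b are one class to them, and where a whole thing is asked for, a point or a joint stands for the part that bears it (a point fixed in the world has none). Each returns a list of dicts, best first, with "score" (0 to 1); they miss things now and then, are a little off and sometimes report something else, mostly with a low value. They report only what shows in the picture. A call takes as long as a camera call.
- env.recognise(camera, label): "centre" ([column, row] in pixels, amid what is visible of it).
The state is a dict: "clock": time; "joint_pos": joint angles; "qvel": joint speeds; "tau": joint torques, N m; "tcp_pos": TCP position; "orientation": TCP orientation; "wrist_force": force on the tool from outside, world axes, zero at the start; "ft_torque": the same for the moment, N m; "finger_gap": finger opening in m; "grip_force": force on a finger pad.
Only numpy, scipy, OpenCV 4.12 (cv2) and the standard library are available. Lean on these libraries where they do the work, as an engineer would, in place of code of your own. Each camera call takes 0.05 s, during which the arm holds its last target. There are 200 camera calls.

TASK

Wake the wipe station with its blue key, then load every loose phone onto the sloping deck: one squarely on top of another, screen up, lying along the slope with the lower short edge fully home against the backstop. When all are loaded and let go, press the yellow key, then the green key, then the blue key again, each all the way down and one at a time. Leave the loupe, the black tape and the screwdriver where they are, and finish with the phones still stacked and all keys up.

Things in the scene. Friction and masses are not known exactly. Their poses are not given: they have to be found in the camera images.
- phone_1: a black phone, a flat slab 69 mm wide (x), 142 mm long (y), 8.5 mm thick (z), 0.12 kg; origin at the centre of its underside, z out of its screen. It lies screen up on the bench at the start; may be absent. Grasp it across the 69 mm width near its middle
- phone_2: a black phone, a flat slab 69 mm wide (x), 142 mm long (y), 8.5 mm thick (z), 0.12 kg; origin at the centre of its underside, z out of its screen. It lies screen up on the bench at the start; may be absent. Grasp it across the 69 mm width near its middle
- phone_3: a black phone, a flat slab 69 mm wide (x), 142 mm long (y), 8.5 mm thick (z), 0.12 kg; origin at the centre of its underside, z out of its screen. It lies screen up on the bench at the start; may be absent. Grasp it across the 69 mm width near its middle
- phone_4: a black phone, a flat slab 69 mm wide (x), 142 mm long (y), 8.5 mm thick (z), 0.12 kg; origin at the centre of its underside, z out of its screen. It lies screen up on the bench at the start; may be absent. Grasp it across the 69 mm width near its middle
- phone_5: a black phone, a flat slab 69 mm wide (x), 142 mm long (y), 8.5 mm thick (z), 0.12 kg; origin at the centre of its underside, z out of its screen. It lies screen up on the bench at the start; may be absent. Grasp it across the 69 mm width near its middle
- phone_6: a black phone, a flat slab 69 mm wide (x), 142 mm long (y), 8.5 mm thick (z), 0.12 kg; origin at the centre of its underside, z out of its screen. It lies screen up on the bench at the start; may be absent. Grasp it across the 69 mm width near its middle
- deck: fixed sloping deck of the wipe station: bare aluminium plate 100 mm wide, 168 mm long, 0.38 rad (22 degrees) steep, low end near the robot, no side walls. Origin on its surface at the middle of the backstop's foot; x up the slope, y across, z square off the surface. The backstop, a white and blue wall 90 mm wide, has its face at x = 0 and stands to z = 54 mm
- station: the grey foot plate (180 x 110 mm) under the deck; origin at the centre of its underside, x towards the deck's high end, z up. On the deck a phone is home with its origin at deck x = 71 mm, y = 0, its long axis up the slope (either end down); stacked phones rest at deck z = 0, 8.5, 17, 25.5, 34, 42.5 mm. Friction holds them on the slope: they must be slid or set home
- panel: the fixed, level key panel 56 mm (x) by 142 mm (y) by 14 mm high, on the bench in front of the backstop; origin at the centre of its underside. It carries the three keys, 44 mm apart along its y; which key is where varies
- key_blue (a joint): travel of the blue key: 0 up, 0.006 m fully down (counts as pressed from 0.0045); spring, about 5 N when fully down
- key_yellow (a joint): travel of the yellow key: 0 up, 0.006 m fully down (counts as pressed from 0.0045); spring, about 5 N when fully down
- key_green (a joint): travel of the green key: 0 up, 0.006 m fully down (counts as pressed from 0.0045); spring, about 5 N when fully down
- key_blue_top (a point): middle of the top face of the round blue key, 26 mm across, which is pressed straight down; it sinks with the key
- key_yellow_top (a point): middle of the top face of the round yellow key, 26 mm across, which is pressed straight down; it sinks with the key
- key_green_top (a point): middle of the top face of the round green key, 26 mm across, which is pressed straight down; it sinks with the key
- loupe: a black stand loupe, 62 x 55 x 17 mm, on the bench; bystander
- black_tape: a roll of black tape, 59 mm across, 19 mm high, on the bench; bystander
- screwdriver: a small green-handled screwdriver, 99 mm long, lying on the bench behind the station; bystander

How it is judged:
By the outcome, as a careful person would: the job done as asked, in the order asked, and still so for the second after the job is handed in, with the robot touching nothing.
Of phone_1, phone_2, phone_3, phone_4, phone_5, phone_6 only 4 to 6 are there at a start; the rules pass over those that are not, and their reading is None.
At some moment in a run one of phone_1, phone_2, phone_3, phone_4, phone_5, phone_6 may be knocked a few centimetres aside while the robot is not near it.
Once in a run the grip may slacken for a moment while it holds something.
It also fails if it takes over 210 s, if anything falls off the work surface, if the arm or the gripper's body presses on something with over 40 N, if the wrist force passes 120 N, or if a joint passes its speed limit or range.

## Working session

There is one attempt and no reset: what is moved stays moved. The work goes in short steps, Python scripts to look and compute and a shell command to move; the robot and the scene stay as the last step left them, time stands still between calls to the robot, and variables do not carry over. Pictures are saved under pics/ and viewed, at most 14 in all, crops included, and the job is handed in when it is done.

```bash
mkdir -p pics; ls
python3 - <<'E'
from workcell import env
import cv2,numpy as np
s=env.get_state();print(s['clock'],s['tcp_pos'],s['orientation'],s['finger_gap'],env.finger_overhang)
for c in('scene','top'):
    im=env.read_camera(c);cv2.imwrite(f'pics/{c}0.png',im[:,:,::-1])
    k=env.calibration(c);print(c,np.round(k['K'],1).tolist(),np.round(k['T'],3).tolist())
    for l in('phone_1','deck','panel','key_blue_top','key_yellow_top','key_green_top','loupe','black_tape','screwdriver'):
        print(l,[(np.round(d['centre']).tolist(),round(d['score'],2)) for d in env.recognise(c,l)])
print(np.round(env.calibration('wrist')['tool_from_camera'],3).tolist(),np.round(env.calibration('wrist')['K'],1).tolist())
E
```

```text
pics
0.0 [0.20382468 0.53715495 0.24739719] [-2.84593743e-04  1.80396100e-01  9.83593626e-01 -8.63131201e-04] 0.08541522070244924 0.017
scene [[459.3, 0.0, 320.2], [0.0, 459.3, 240.2], [0.0, 0.0, 1.0]] [[0.881, -0.358, 0.311, 0.223], [-0.474, -0.644, 0.601, -0.495], [-0.015, -0.676, -0.737, 0.87], [0.0, 0.0, 0.0, 1.0]]
phone_1 [([241.0, 224.0], 0.84), ([278.0, 294.0], 0.72), ([324.0, 236.0], 0.65), ([264.0, 253.0], 0.65)]
deck [([383.0, 320.0], 0.61), ([282.0, 182.0], 0.35)]
panel [([322.0, 360.0], 0.59)]
key_blue_top [([325.0, 344.0], 0.5)]
key_yellow_top [([318.0, 327.0], 0.53), ([306.0, 205.0], 0.36)]
key_green_top [([332.0, 362.0], 0.69)]
loupe [([283.0, 180.0], 0.61)]
black_tape [([240.0, 178.0], 0.68)]
screwdriver [([422.0, 286.0], 0.57)]
top [[490.4, 0.0, 324.4], [0.0, 490.4, 239.2], [0.0, 0.0, 1.0]] [[0.007, -0.993, 0.116, 0.45], [-1.0, -0.005, 0.015, 0.175], [-0.014, -0.117, -0.993, 1.066], [0.0, 0.0, 0.0, 1.0]]
phone_1 [([359.0, 304.0], 0.79), ([254.0, 223.0], 0.72), ([298.0, 304.0], 0.68), ([238.0, 304.0], 0.61), ([311.0, 226.0], 0.55)]
deck [([457.0, 241.0], 0.78)]
panel [([438.0, 299.0], 0.93)]
key_blue_top [([436.0, 290.0], 0.66), ([449.0, 300.0], 0.6)]
key_yellow_top []
key_green_top [([238.0, 303.0], 0.49)]
loupe [([195.0, 226.0], 0.59)]
black_tape [([163.0, 275.0], 0.78)]
screwdriver [([431.0, 172.0], 0.68), ([311.0, 227.0], 0.42)]
[[-0.0, -0.952, -0.308, 0.079], [1.0, -0.0, -0.0, -0.001], [0.0, -0.308, 0.952, -0.126], [0.0, 0.0, 0.0, 1.0]] [[408.5, 0.0, 321.6], [0.0, 408.5, 240.8], [0.0, 0.0, 1.0]]
```

View pics/top0.png

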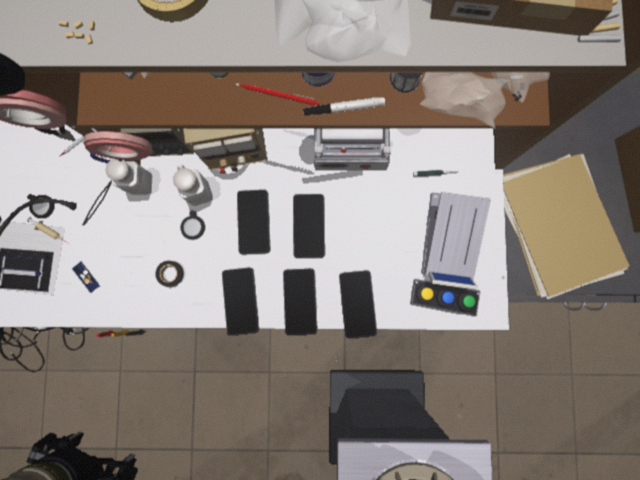

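View pics/scene0.png

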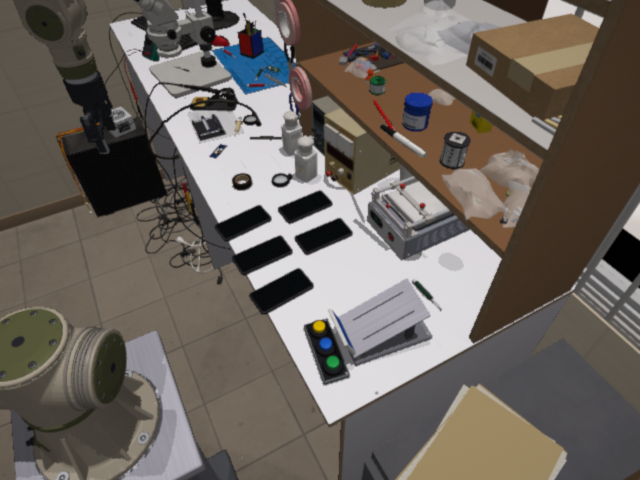

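```bash
cat > h.py <<'E'
from workcell import env
import cv2,numpy as np
from scipy.spatial.transform import Rotation as Ro
def st():
    s=env.get_state();q=s['orientation'];R=Ro.from_quat([q[1],q[2],q[3],q[0]]).as_matrix()
    return s,np.array(s['tcp_pos']),R
def phi(R): return np.degrees(np.arctan2(R[1,1],R[0,1]))
def go(x,y,z,ph=None):
    """print turn first, then shift in tool axes after turn (m)"""
    s,p,R=st();c=phi(R);t=0.
    if ph is not None:
        t=-((ph-c+90)%180-90)      # turn about tool z (down): opposite sense
    R2=R@Ro.from_euler('z',t,degrees=True).as_matrix()
    print('phi %.2f turn %.4f rad (j6 %.2f) shift'%(c,np.radians(t),s['joint_pos'][5]),np.round(R2.T@(np.array([x,y,z])-p),4),'t=%.2f gap=%.4f F=%s'%(s['clock'],s['finger_gap'],np.round(s['wrist_force'],1)))
def cam(c):
    k=env.calibration(c);K=np.array(k['K'])
    if c!='wrist': return K,np.array(k['T'])
    s,p,R=st();T=np.eye(4);T[:3,:3]=R;T[:3,3]=p
    return K,T@np.array(k['tool_from_camera'])
def px2w(KT,uv,z):
    K,T=KT;uv=np.atleast_2d(uv).astype(float)
    d=(np.linalg.inv(K)@np.c_[uv,np.ones(len(uv))].T).T@T[:3,:3].T;o=T[:3,3]
    return o+d*((z-o[2])/d[:,2])[:,None]
def w2px(KT,P):
    K,T=KT;P=np.atleast_2d(P);c=(P-T[:3,3])@T[:3,:3];q=c@K.T;return q[:,:2]/q[:,2:]
def phones(c='top',thr=60,lo=-.1):
    KT=cam(c);im=env.read_camera(c);m=(im.max(2)<thr).astype(np.uint8)*255
    out=[]
    for k in cv2.findContours(m,cv2.RETR_EXTERNAL,cv2.CHAIN_APPROX_NONE)[0]:
        if cv2.contourArea(k)<800: continue
        w=px2w(KT,k[:,0,:],.0085)[:,:2]
        (cx,cy),(a,b),an=cv2.minAreaRect((w*1000).astype(np.float32))
        if not(55<min(a,b)<85 and 125<max(a,b)<160): continue
        if a<b: an+=90   # an: direction of long side
        out.append((round(cx/1000,4),round(cy/1000,4),round((an+90)%180-90,1),round(max(a,b)),round(min(a,b))))
    return im,out
E
python3 - <<'E'
from h import *
im,o=phones()
for r in o: print(r)
g=cv2.resize(im[170:330,390:520],None,fx=4.6,fy=3.7*1.243,interpolation=cv2.INTER_CUBIC);print(g.shape)
cv2.imwrite('pics/crop.png',cv2.resize(im[180:325,395:505],(600*110//145,600),interpolation=cv2.INTER_CUBIC)[:,:,::-1])
hs=None
for c in('top','scene'):
    im=env.read_camera(c);KT=cam(c);h=cv2.cvtColor(im,cv2.COLOR_RGB2HSV)
    for n,a,b in(('y',22,34),('b',100,118),('g',45,80)):
        m=cv2.inRange(h,(a,130,90),(b,255,255));n_,l,s,ce=cv2.connectedComponentsWithStats(m)
        for i in range(1,n_):
            if 60<s[i,4]<500: 
                print(c,n,s[i,:].tolist(),np.round(ce[i],1),np.round(px2w(KT,ce[i],.02),4))
s,p,R=st();print(phi(R))
E
```

```text
(0.4341, 0.1188, 5.5, 137, 65)
(0.4388, 0.2424, 3.4, 137, 64)
(0.439, 0.3703, 6.0, 137, 65)
(0.6042, 0.2257, 1.6, 135, 63)
(0.6123, 0.3467, 3.0, 136, 63)
(736, 598, 3)
top y [421, 287, 13, 13, 126] [426.7 293.2] [[ 0.4586 -0.0271  0.02  ]]
top b [434, 274, 38, 10, 177] [452.5 278.2] [[ 0.4908 -0.0821  0.02  ]]
top b [442, 291, 12, 13, 129] [447.6 297.1] [[ 0.4509 -0.0709  0.02  ]]
top g [463, 296, 12, 11, 112] [468.7 300.9] [[ 0.4431 -0.115   0.02  ]]
scene y [477, 119, 16, 14, 103] [484.9 126.2] [[1.2822 0.38   0.02  ]]
scene y [313, 321, 12, 11, 114] [318.6 325.9] [[ 0.4603 -0.0194  0.02  ]]
scene b [405, 93, 27, 14, 307] [418.3  99.6] [[1.1939 0.6172 0.02  ]]
scene b [319, 338, 13, 11, 116] [325.3 343. ] [[ 0.453  -0.0626  0.02  ]]
scene g [327, 356, 12, 12, 117] [332.5 361.5] [[ 0.4454 -0.1065  0.02  ]]
69.21642649028814
```

View pics/crop.png

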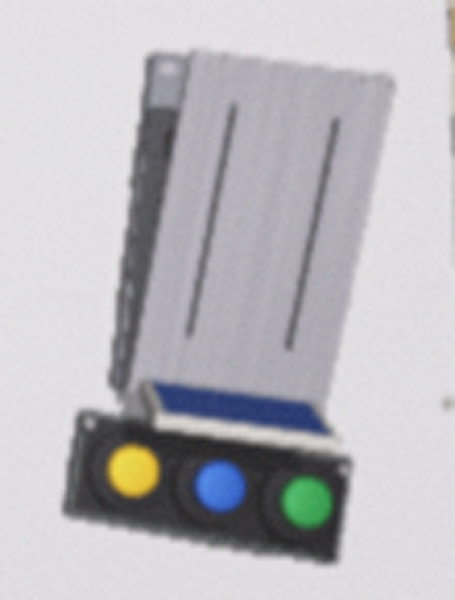

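```bash
python3 -c "
from h import *
go(.4505,-.068,.20,80)
go(.4505,-.068,.20)"
```

```text
phi 69.22 turn -0.1882 rad (j6 1.43) shift [-0.3478 -0.5537  0.0483] t=1.15 gap=0.0850 F=[ 0.2 -0.8 -0.2]
phi 69.22 turn 0.0000 rad (j6 1.43) shift [-0.4453 -0.4788  0.0483] t=1.15 gap=0.0850 F=[ 0.2 -0.8 -0.2]
```

```bash
python3 -m pendant '[[-1,0,0,0,-0.094],[-1,0,0,0,-0.094],[-1,-0.025,-0.04,0,0],[-1,-0.025,-0.04,0,0],[-1,-0.025,-0.04,0,0],[-1,-0.025,-0.04,0,0],[-1,-0.025,-0.04,0,0],[-1,-0.025,-0.04,0,0]]' 30
python3 -m pendant '[[-1,-0.025,-0.04,0,0],[-1,-0.025,-0.04,0,0],[-1,-0.025,-0.04,0,0],[-1,-0.025,-0.04,0,0],[-1,-0.025,-0.04,0,0],[-1,-0.025,-0.04,0,0],[-1,-0.025,-0.04,0,0],[-1,0,-0.03,0,0]]'
python3 - <<'E'
from h import *
KT=cam('wrist');im=env.read_camera('wrist');cv2.imwrite('pics/w1.png',im[:,:,::-1])
h=cv2.cvtColor(im,cv2.COLOR_RGB2HSV)
for n,a,b in(('y',22,34),('b',100,118),('g',45,80)):
    m=cv2.inRange(h,(a,130,90),(b,255,255));n_,l,s,ce=cv2.connectedComponentsWithStats(m)
    for i in range(1,n_):
        if s[i,4]>400: print(n,s[i,:].tolist(),np.round(ce[i],1),np.round(px2w(KT,ce[i],.03),4))
go(.4505,-.068,.06,80)
E
```

```text
clock: 2.15
tcp_pos: [0.3105, 0.2739, 0.2485]
orientation: [0.0, 0.087, 0.996, 0.0]
wrist_force: [1.0, -1.4, 0.1]
finger_gap: -0.0002
grip_force: 0.0
clock: 3.15
tcp_pos: [0.4297, -0.0627, 0.2483]
orientation: [0.001, 0.088, 0.996, -0.0]
wrist_force: [-0.4, 0.1, -1.0]
finger_gap: 0.0001
grip_force: 0.0
y [356, 217, 29, 28, 634] [369.8 230. ] [[ 0.4591 -0.0262  0.03  ]]
b [305, 217, 28, 27, 599] [318.8 229.9] [[ 0.4513 -0.0702  0.03  ]]
g [255, 218, 27, 26, 555] [267.8 230.2] [[ 0.4437 -0.1143  0.03  ]]
phi 79.81 turn -0.0033 rad (j6 -0.16) shift [-0.022   0.0009  0.1882] t=3.20 gap=-0.0002 F=[ 0.2 -1.5  0.2]
```

View pics/w1.png

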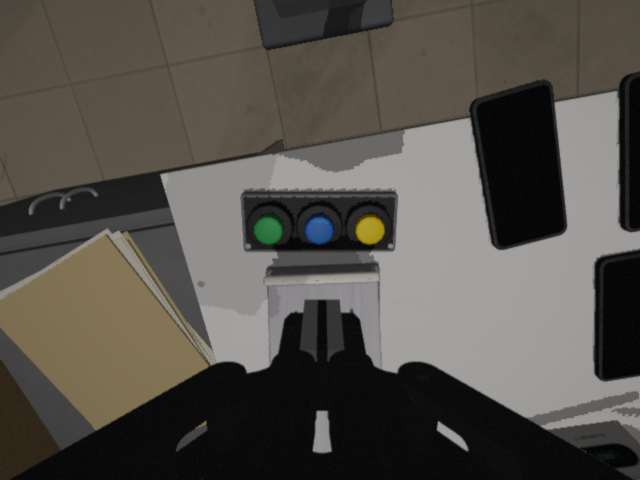

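```bash
python3 -m pendant '[[-1,-0.022,0,0.045,-0.003],[-1,0,0,0.05,0],[-1,0,0,0.05,0],[-1,0,0,0.038,0],[-1,0,0,0,0]]'
python3 - <<'E'
from h import *
go(.451,-.069,.05)
KT=cam('wrist');im=env.read_camera('wrist');cv2.imwrite('pics/w2.png',im[:,:,::-1])
E
python3 -m pendant '[[-1,0,0,0.008,0],[-1,0,0,0,0]]'
python3 -m pendant '[[-1,0,0,0.004,0],[-1,0,0,0,0]]'
```

```text
clock: 3.82
tcp_pos: [0.4475, -0.0632, 0.0631]
orientation: [-0.003, 0.086, 0.996, 0.001]
wrist_force: [-0.2, 0.6, 0.5]
finger_gap: -0.0
grip_force: 0.0
phi 80.17 turn 0.0000 rad (j6 -0.15) shift [-0.0045 -0.0051  0.013 ] t=3.83 gap=-0.0000 F=[-0.2  0.6  0.5]
clock: 4.12
tcp_pos: [0.451, -0.0646, 0.0582]
orientation: [0.001, 0.086, 0.996, -0.0]
wrist_force: [-0.1, -0.5, -0.9]
finger_gap: 0.0001
grip_force: 0.0
clock: 4.38
tcp_pos: [0.4506, -0.0645, 0.0537]
orientation: [0.001, 0.086, 0.996, -0.0]
wrist_force: [0.6, 0.1, 0.5]
finger_gap: -0.0001
grip_force: 0.5
```

View pics/w2.png

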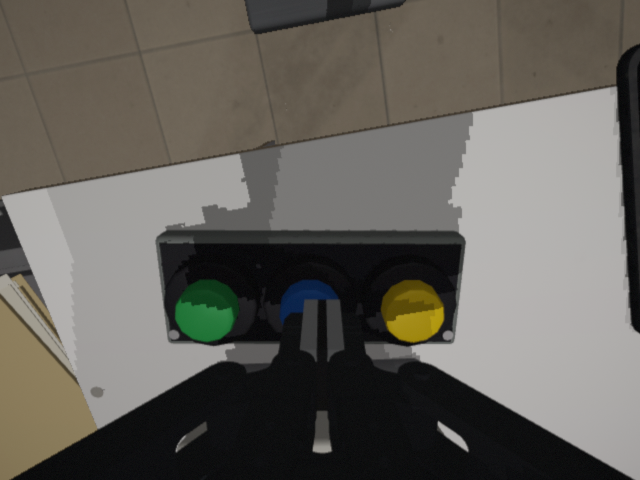

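```bash
python3 -m pendant '[[-1,0,-0.004,0.003,0],[-1,0,0,0,0]]'
python3 -m pendant '[[-1,0,0,0.003,0],[-1,0,0,0,0]]'
python3 -m pendant '[[-1,0,0,0.003,0],[-1,0,0,0,0]]'
python3 -m pendant '[[-1,0,0,0.003,0],[-1,0,0,0,0]]'
```

```text
clock: 4.62
tcp_pos: [0.4498, -0.0685, 0.0504]
orientation: [0.0, 0.086, 0.996, 0.0]
wrist_force: [0.6, 0.5, 3.2]
finger_gap: -0.0
grip_force: 1.6
clock: 4.88
tcp_pos: [0.4499, -0.0685, 0.0476]
orientation: [0.0, 0.086, 0.996, -0.0]
wrist_force: [-0.5, 0.7, 6.4]
finger_gap: -0.0004
grip_force: 3.1
clock: 5.12
tcp_pos: [0.45, -0.0685, 0.0471]
orientation: [0.001, 0.086, 0.996, -0.0]
wrist_force: [-8.2, 2.6, 33.4]
finger_gap: -0.0002
grip_force: 16.6
clock: 5.38
tcp_pos: [0.4501, -0.0685, 0.0466]
orientation: [0.002, 0.086, 0.996, -0.001]
wrist_force: [-16.3, 5.9, 60.5]
finger_gap: -0.0004
grip_force: 30.0
```

```bash
python3 -m pendant '[[-1,0,0,-0.02,0],[1,0,0,-0.05,0],[1,0,0,-0.05,0],[1,0,0,-0.05,0],[1,-0.04,0,-0.04,0],[1,-0.04,0,-0.04,0],[1,-0.04,0,0,0],[1,0,0,0,0]]'
python3 - <<'E'
from h import *
s,p,R=st();print(p,phi(R),s['clock'],s['wrist_force'])
KT=cam('wrist');im=env.read_camera('wrist');cv2.imwrite('pics/w3.png',im[:,:,::-1])
h=cv2.cvtColor(im,cv2.COLOR_RGB2HSV)
for n,a,b in(('y',22,34),('b',100,118),('g',45,80)):
    m=cv2.inRange(h,(a,130,90),(b,255,255));n_,l,s,ce=cv2.connectedComponentsWithStats(m)
    for i in range(1,n_):
        if s[i,4]>200: print(n,s[i,:].tolist(),np.round(ce[i],1),np.round(px2w(KT,ce[i],.036),4))
im,o=phones()
for r in o: print(r)
E
```

```text
clock: 6.38
tcp_pos: [0.5695, -0.0896, 0.2896]
orientation: [-0.001, 0.086, 0.996, -0.0]
wrist_force: [-1.4, 0.7, 0.0]
finger_gap: 0.0852
grip_force: 0.0
[ 0.56952565 -0.08958953  0.28959871] 80.15052189131097 6.375 [-1.39308237  0.72483646  0.02197423]
g [263, 55, 19, 16, 226] [272.5  62.5] [[ 0.447  -0.1121  0.036 ]]
(0.434, 0.1189, 5.5, 136, 65)
(0.4388, 0.2427, 3.2, 137, 63)
(0.4389, 0.3702, 6.2, 136, 65)
(0.6041, 0.2258, 1.6, 134, 63)
(0.6123, 0.3468, 3.6, 135, 63)
```

View pics/w3.png

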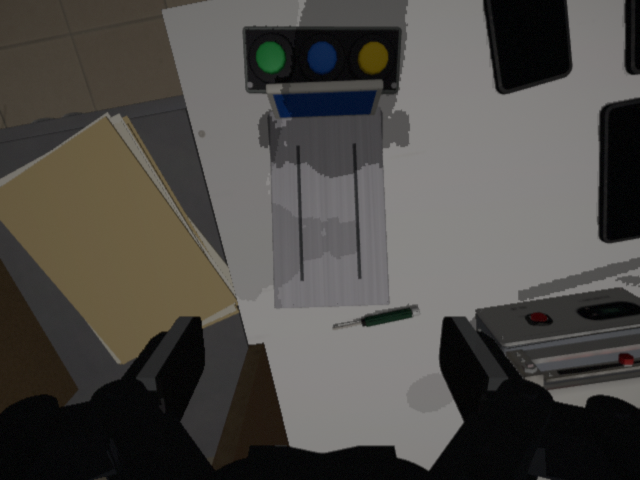

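Run:
```python
import cv2,numpy as np
im=cv2.imread('pics/w3.png');a=im[70:130,255:395];b=im[270:320,255:395]
cv2.imwrite('pics/w3c.png',cv2.resize(np.vstack([a,b]),None,fx=5,fy=5,interpolation=cv2.INTER_CUBIC))
```

```text
(no output)
```

View pics/w3c.png

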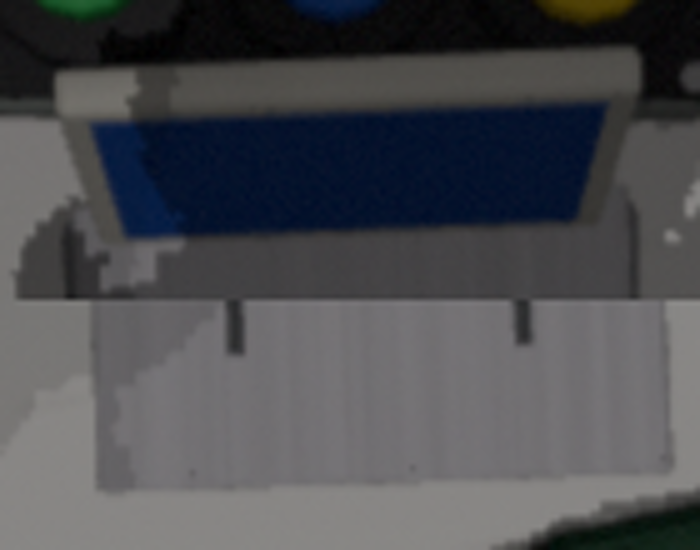

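```bash
cat >> h.py <<'E'
def deckfit(obs,x0=(.475,-.075,.03,-.174)):
    """obs: list of (KT, deckpoint, uv)"""
    from scipy.optimize import least_squares
    def f(p):
        M=Ro.from_euler('z',p[3]).as_matrix()@Ro.from_euler('y',-.38).as_matrix()
        return np.concatenate([(w2px(k,M@np.array(d)+p[:3])[0]-uv) for k,d,uv in obs])
    r=least_squares(f,x0);return r.x,r.fun
E
python3 - <<'E'
from h import *
for i in range(3):
    s,p,R=st();print(p.round(4),phi(R),s['joint_pos'],s['clock']);KT=cam('wrist');im=env.read_camera('wrist')
cv2.imwrite('pics/w4.png',im[:,:,::-1])
h=cv2.cvtColor(im,cv2.COLOR_RGB2HSV)
for n,a,b in(('y',20,36),('b',98,120),('g',45,80)):
    m=cv2.inRange(h,(a,110,50),(b,255,255));n_,l,s,ce=cv2.connectedComponentsWithStats(m)
    for i in range(1,n_):
        if s[i,4]>150: print(n,s[i,:].tolist(),np.round(ce[i],1),np.round(px2w(KT,ce[i],.036),4))
o=[((168e-3,.05,0),(389.8,304)),((168e-3,-.05,0),(274.6,308)),((0,.045,.054),(382,89.4)),((0,-.045,.054),(268,94))]
r,f=deckfit([(KT,*q) for q in o]);print(r,np.degrees(r[3]),f.round(1))
k=cam('top')
ot=[((168e-3,.05,0),(440.9,192.1)),((168e-3,-.05,0),(490.3,198.9))]
r,f=deckfit([(KT,*q) for q in o]+[(k,*q) for q in ot]);print(r,np.degrees(r[3]),f.round(1))
E
```

```text
[ 0.5669 -0.0888  0.2898] 80.15444530944184 [-2.95010640e-01  3.06941693e-01  1.38123719e-01  1.40533064e+00
 -2.84609521e-04 -1.23173034e-01] 6.475
[ 0.5665 -0.0886  0.2902] 80.15338799191757 [-2.95003299e-01  3.05675125e-01  1.37346507e-01  1.40536758e+00
 -1.90993511e-04 -1.23147464e-01] 6.525
[ 0.5664 -0.0886  0.2906] 80.15294777480037 [-2.95041065e-01  3.04801883e-01  1.37184016e-01  1.40532484e+00
 -1.51747317e-04 -1.23177541e-01] 6.575
y [358, 47, 29, 31, 717] [372.   61.8] [[ 0.4577 -0.0269  0.036 ]]
b [307, 47, 29, 30, 678] [321.   61.4] [[ 0.4499 -0.0699  0.036 ]]
b [273, 99, 20, 23, 237] [281.6 110.6] [[ 0.4835 -0.1112  0.036 ]]
g [256, 46, 29, 32, 711] [269.7  61.5] [[ 0.4424 -0.1132  0.036 ]]
[ 0.4963438  -0.07407488  0.03176562 -0.13425976] -7.692517508680054 [-0.4 -0.3  0.4 -0.4  1.4  0.3 -1.4  0.3]
[ 0.49656062 -0.07405921  0.03167824 -0.13338784] -7.642560038397404 [-0.2 -0.2  0.6 -0.2  1.4  0.5 -1.3  0.7  0.2  1.3  0.6  1.2]
```

Run:
```python
import cv2,numpy as np
im=cv2.imread('pics/w4.png');a=im[70:130,255:395];b=im[270:320,255:395]
cv2.imwrite('pics/w4c.png',cv2.resize(np.vstack([a,b]),None,fx=5,fy=5,interpolation=cv2.INTER_CUBIC))
```

```text
(no output)
```

View pics/w4c.png

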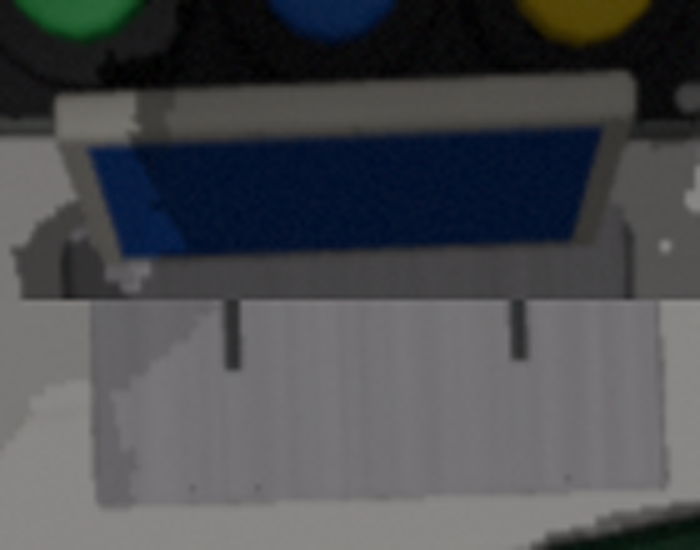

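Run:
```python
from h import *
KT=cam('wrist');k=cam('top')
o=[((168e-3,.05,0),(388.2,307.2)),((168e-3,-.05,0),(275,311.2)),((0,.045,.054),(381.4,94.2)),((0,-.045,.054),(267.6,98.6)),((0,.045,0),(374.4,118)),((0,-.045,0),(275.6,121.6))]
ot=[((168e-3,.05,0),(440.9,192.1)),((168e-3,-.05,0),(490.3,198.9))]
for O in([(KT,*q) for q in o[:4]],[(KT,*q) for q in o],[(KT,*q) for q in o]+[(k,*q) for q in ot]):
    r,f=deckfit(O);print(r.round(4),np.degrees(r[3]),f.round(1))
def dk(r,P):
    M=Ro.from_euler('z',r[3]).as_matrix()@Ro.from_euler('y',-.38).as_matrix();return M@np.array(P)+r[:3]
for i in range(5): print(i,dk(r,(.071,0,.0085*i)).round(4))
go(.434,.1189,.06,95.5)
```

```text
[ 0.4999 -0.0751  0.0313 -0.1349] -7.728622911586007 [ 0.3 -0.3 -0.3 -0.6  1.2  0.3 -1.2  0.5]
[ 0.4993 -0.0749  0.0319 -0.1353] -7.750112899813289 [ 0.4 -0.6 -0.5 -0.9  1.4 -0.5 -1.3 -0.4  0.3  1.2 -0.4  1.4]
[ 0.4993 -0.0749  0.0315 -0.134 ] -7.6778876110808785 [ 0.6 -0.9 -0.1 -1.   1.3 -0.6 -1.2 -0.3  0.3  1.2 -0.3  1.5  0.7 -0.
  1.  -0.1]
0 [ 0.5647 -0.0837  0.0578]
1 [ 0.5615 -0.0833  0.0657]
2 [ 0.5584 -0.0829  0.0736]
3 [ 0.5553 -0.0825  0.0815]
4 [ 0.5522 -0.082   0.0894]
phi 80.15 turn -0.2679 rad (j6 -0.12) shift [0.1117 0.2191 0.2312] t=6.62 gap=0.0855 F=[ 0.6 -0.3 -0. ]
```

```bash
python3 -m pendant '[[0.88,0,0,0,-0.134],[0.88,0,0,0,-0.134],[0.88,0.019,0.036,0.035,0],[0.88,0.019,0.036,0.035,0],[0.88,0.019,0.036,0.035,0],[0.88,0.019,0.036,0.035,0],[0.88,0.018,0.037,0.035,0],[0.88,0.018,0.037,0.035,0]]' 40
python3 -m pendant '[[0.88,0,0,0,0],[0.88,0,0,0,0]]'
python3 - <<'E'
from h import *
go(.434,.1189,.03,95.5)
KT=cam('wrist');im=env.read_camera('wrist');cv2.imwrite('pics/w5.png',im[:,:,::-1])
P=w2px(KT,[[.434,.1189,.0085]]);print(P)
E
```

```text
clock: 7.62
tcp_pos: [0.4337, 0.1183, 0.0808]
orientation: [0.001, -0.048, 0.999, 0.0]
wrist_force: [0.8, 1.9, -0.4]
finger_gap: 0.0801
grip_force: 0.0
clock: 7.88
tcp_pos: [0.4355, 0.1174, 0.082]
orientation: [0.001, -0.048, 0.999, -0.0]
wrist_force: [0.3, 0.7, -0.1]
finger_gap: 0.08
grip_force: 0.0
phi 95.54 turn 0.0007 rad (j6 -0.01) shift [0.0014 0.0017 0.052 ] t=7.88 gap=0.0800 F=[ 0.3  0.7 -0.1]
[[326.60165345 264.89377236]]
```

View pics/w5.png

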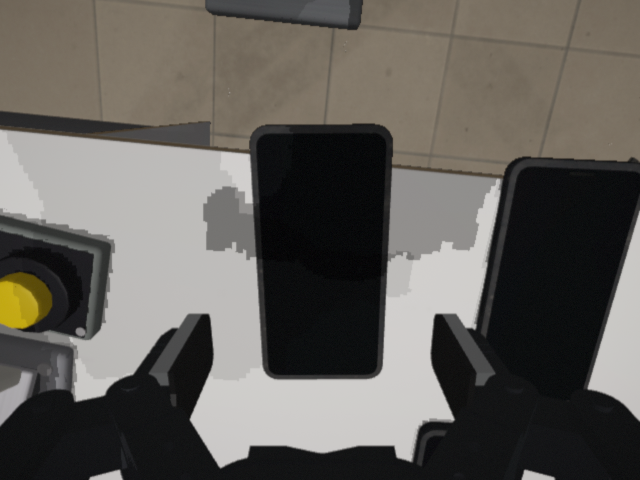

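```bash
python3 -m pendant '[[0.88,0.001,0.001,0.03,0],[0.88,0,0,0.024,0],[0.88,0,0,0,0]]'
python3 -m pendant '[[0.88,0,0,0.006,0],[0.88,0,0,0,0]]'
python3 -m pendant '[[0.88,0,0,0.004,0],[0.88,0,0,0,0]]'
```

```text
clock: 8.3
tcp_pos: [0.4343, 0.1174, 0.027]
orientation: [-0.001, -0.047, 0.999, -0.0]
wrist_force: [-1.6, 0.2, 0.1]
finger_gap: 0.0803
grip_force: 0.0
clock: 8.55
tcp_pos: [0.4351, 0.1181, 0.022]
orientation: [0.001, -0.048, 0.999, 0.0]
wrist_force: [-0.1, 0.3, 0.0]
finger_gap: 0.0804
grip_force: 0.0
clock: 8.8
tcp_pos: [0.4342, 0.1183, 0.0173]
orientation: [0.0, -0.048, 0.999, 0.0]
wrist_force: [0.4, -0.6, 0.4]
finger_gap: 0.0799
grip_force: 0.0
```

```bash
python3 -m pendant '[[0.88,0,0,0.003,0],[0.88,0,0,0,0]]'
python3 -m pendant '[[0.88,0,0,0.003,0],[0.88,0,0,0,0]]'
python3 -m pendant '[[0.88,0,0,0.003,0],[0.88,0,0,0,0]]'
```

```text
clock: 9.05
tcp_pos: [0.434, 0.1184, 0.0141]
orientation: [-0.0, -0.048, 0.999, 0.0]
wrist_force: [-0.2, -0.3, -0.2]
finger_gap: 0.0802
grip_force: 0.0
clock: 9.3
tcp_pos: [0.434, 0.1183, 0.0111]
orientation: [-0.0, -0.048, 0.999, 0.0]
wrist_force: [-0.8, -0.4, -0.0]
finger_gap: 0.0803
grip_force: 0.0
clock: 9.55
tcp_pos: [0.434, 0.1183, 0.008]
orientation: [-0.0, -0.048, 0.999, 0.0]
wrist_force: [-0.9, -0.7, 0.2]
finger_gap: 0.0803
grip_force: 0.0
```

```bash
python3 -m pendant '[[0.88,0,0,-0.002,0],[-1,0,0,0,0],[-1,0,0,0,0],[-1,0,0,0,0],[-1,0,0,0,0]]' 40
```

```text
clock: 10.18
tcp_pos: [0.4345, 0.1183, 0.0109]
orientation: [0.0, -0.048, 0.999, -0.0]
wrist_force: [-1.5, -0.2, 5.6]
finger_gap: 0.0678
grip_force: 44.2
```

```bash
python3 -m pendant '[[0.88,0,0,0,0],[0.88,0,0,-0.004,0],[-1,0,0,0,0],[-1,0,0,0,0],[-1,0,0,0,0]]' 50
python3 -m pendant '[[-1,0,0,-0.04,0],[-1,0,0,-0.05,0],[-1,0,0,-0.05,0],[-1,0,0,0,0]]'
python3 - <<'E'
from h import *
go(.5667,-.0837,.075+.02,82.3)
E
```

```text
clock: 10.8
tcp_pos: [0.4346, 0.1183, 0.0153]
orientation: [0.001, -0.048, 0.999, -0.0]
wrist_force: [-2.7, -0.6, 10.8]
finger_gap: 0.0667
grip_force: 52.5
clock: 11.3
tcp_pos: [0.437, 0.1186, 0.158]
orientation: [0.004, -0.048, 0.999, 0.0]
wrist_force: [0.5, -0.7, -2.2]
finger_gap: 0.0661
grip_force: 57.4
phi 95.52 turn 0.2307 rad (j6 -0.01) shift [-0.1551 -0.1833  0.0639] t=11.30 gap=0.0661 F=[ 0.5 -0.7 -2.2]
```

Run:
```python
from h import *
KT=cam('wrist');im=env.read_camera('wrist');cv2.imwrite('pics/w6.png',im[:,:,::-1])
```

```text
(no output)
```

View pics/w6.png

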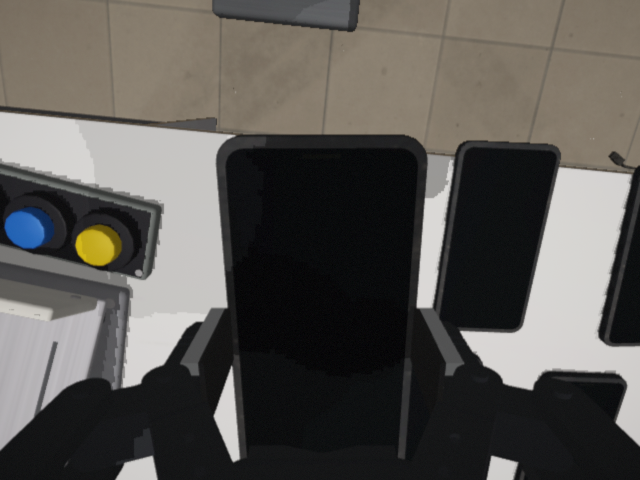

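```bash
cat >> h.py <<'E'
D=np.array([.4993,-.0749,.0315,-.134])
def dk(P,r=None):
    r=D if r is None else r
    M=Ro.from_euler('z',r[3]).as_matrix()@Ro.from_euler('y',-.38).as_matrix();return M@np.array(P)+r[:3]
def tgt(dx,n,dy=0,up=0,off=.011):
    """TCP goal for phone origin at deck (dx,dy,8.5mm*n); off = TCP above phone mid"""
    p=dk((dx,dy,.0085*n+.00425))+[0,0,off+up];print('tgt',p.round(4));go(*p,82.3)
E
python3 - <<'E'
from h import *
tgt(.085,0,up=.045)
E
```

```text
tgt [ 0.576  -0.0852  0.123 ]
phi 95.51 turn 0.2306 rad (j6 -0.01) shift [-0.1663 -0.1831  0.0333] t=11.35 gap=0.0664 F=[-0.2  0.4 -2.8]
```

```bash
python3 -m pendant '[[-1,0,0,0,0.115],[-1,0,0,0,0.1156],[-1,-0.0277,-0.0305,0,0],[-1,-0.0277,-0.0305,0,0],[-1,-0.0277,-0.0305,0,0],[-1,-0.0277,-0.0305,0,0],[-1,-0.0277,-0.0305,0,0],[-1,-0.0277,-0.0305,0,0]]' 50
python3 -m pendant '[[-1,0,0,0.03,0],[-1,0,0,0,0],[-1,0,0,0,0]]' 30
python3 -c "
from h import *
tgt(.085,0)"
```

```text
clock: 12.35
tcp_pos: [0.5737, -0.0861, 0.1517]
orientation: [-0.002, 0.067, 0.998, 0.001]
wrist_force: [0.9, -0.3, -1.3]
finger_gap: 0.0665
grip_force: 57.4
clock: 12.72
tcp_pos: [0.5734, -0.0847, 0.1235]
orientation: [-0.001, 0.067, 0.998, 0.0]
wrist_force: [-0.2, -1.3, -1.4]
finger_gap: 0.0666
grip_force: 57.4
tgt [ 0.576  -0.0852  0.078 ]
phi 82.32 turn 0.0004 rad (j6 -0.15) shift [-0.0027 -0.0002  0.0455] t=12.72 gap=0.0666 F=[-0.2 -1.3 -1.4]
```

```bash
python3 -m pendant '[[-1,-0.002,0,0.012,0],[-1,0,0,0.008,0],[-1,0,0,0,0]]' 25
python3 -m pendant '[[-1,0,0,0.008,0],[-1,0,0,0,0]]'
python3 -m pendant '[[-1,0,0,0.008,0],[-1,0,0,0,0]]'
```

```text
clock: 13.1
tcp_pos: [0.5766, -0.0853, 0.1044]
orientation: [0.0, 0.067, 0.998, 0.0]
wrist_force: [-0.8, 0.8, 1.9]
finger_gap: 0.0665
grip_force: 57.4
clock: 13.35
tcp_pos: [0.5761, -0.0852, 0.0962]
orientation: [-0.0, 0.067, 0.998, 0.0]
wrist_force: [-2.4, 1.8, 3.8]
finger_gap: 0.0665
grip_force: 56.0
clock: 13.6
tcp_pos: [0.5761, -0.0854, 0.0878]
orientation: [-0.0, 0.067, 0.998, 0.0]
wrist_force: [-1.6, 1.3, 2.5]
finger_gap: 0.0666
grip_force: 52.7
```

Rotating compliantly with small forces. Continue down.

```bash
python3 -m pendant '[[-1,0,0,0.006,0],[-1,0,0,0,0]]'
python3 -m pendant '[[-1,0,0,0.003,0],[-1,0,0,0,0]]'
python3 -m pendant '[[-1,0,0,0.002,0],[-1,0,0,0,0]]'
```

```text
clock: 13.85
tcp_pos: [0.5768, -0.0857, 0.0823]
orientation: [0.0, 0.067, 0.998, -0.0]
wrist_force: [-1.1, 2.1, 3.5]
finger_gap: 0.0662
grip_force: 58.3
clock: 14.1
tcp_pos: [0.5769, -0.0857, 0.0818]
orientation: [0.001, 0.067, 0.998, -0.0]
wrist_force: [-6.7, 2.4, 18.4]
finger_gap: 0.0662
grip_force: 60.5
clock: 14.35
tcp_pos: [0.577, -0.0857, 0.0817]
orientation: [0.002, 0.067, 0.998, -0.0]
wrist_force: [-11.4, 4.1, 30.5]
finger_gap: 0.0663
grip_force: 62.3
```

```bash
python3 -m pendant '[[-1,0,0,-0.004,0],[-1,0.0046,0,0.002,0],[-1,0.0046,0,0.002,0],[-1,0,0,0,0]]'
python3 -m pendant '[[-1,0.0028,0,0.001,0],[-1,0,0,0,0]]'
python3 -m pendant '[[-1,0.0028,0,0.001,0],[-1,0,0,0,0]]'
```

```text
clock: 14.85
tcp_pos: [0.5701, -0.0854, 0.0792]
orientation: [0.003, 0.067, 0.998, -0.001]
wrist_force: [1.8, 0.2, 11.4]
finger_gap: 0.0666
grip_force: 59.5
clock: 15.1
tcp_pos: [0.5674, -0.0851, 0.0781]
orientation: [0.003, 0.067, 0.998, -0.001]
wrist_force: [2.1, -0.7, 11.3]
finger_gap: 0.0664
grip_force: 59.4
clock: 15.35
tcp_pos: [0.5644, -0.0848, 0.0769]
orientation: [0.003, 0.067, 0.998, -0.001]
wrist_force: [1.5, 0.7, 11.5]
finger_gap: 0.0665
grip_force: 59.3
```

```bash
python3 -m pendant '[[-1,0.0019,0,0.0007,0],[-1,0,0,0,0]]'
python3 -m pendant '[[-1,0.0019,0,0.0007,0],[-1,0,0,0,0]]'
python3 -m pendant '[[-1,0.0019,0,0.0007,0],[-1,0,0,0,0]]'
python3 -m pendant '[[-1,0.0019,0,0.0007,0],[-1,0,0,0,0]]'
```

```text
clock: 15.6
tcp_pos: [0.5626, -0.0845, 0.0762]
orientation: [0.003, 0.067, 0.998, -0.001]
wrist_force: [1.7, -0.4, 10.0]
finger_gap: 0.0665
grip_force: 59.3
clock: 15.85
tcp_pos: [0.5607, -0.0842, 0.0754]
orientation: [0.003, 0.067, 0.998, -0.001]
wrist_force: [1.7, -0.6, 10.5]
finger_gap: 0.0664
grip_force: 59.2
clock: 16.1
tcp_pos: [0.5587, -0.084, 0.0746]
orientation: [0.003, 0.067, 0.998, -0.001]
wrist_force: [2.0, -1.1, 9.4]
finger_gap: 0.0666
grip_force: 59.2
clock: 16.35
tcp_pos: [0.5585, -0.084, 0.0746]
orientation: [0.005, 0.067, 0.998, -0.001]
wrist_force: [5.1, -0.5, 10.3]
finger_gap: 0.0662
grip_force: 59.2
```

```bash
python3 -m pendant '[[-1,0.0019,0,0.0007,0],[-1,0,0,0,0]]'
python3 -m pendant '[[-1,0.0015,0,0.0006,0],[-1,0,0,0,0]]'
```

```text
clock: 16.6
tcp_pos: [0.5584, -0.084, 0.0745]
orientation: [0.007, 0.067, 0.998, -0.001]
wrist_force: [8.3, 0.2, 9.8]
finger_gap: 0.0666
grip_force: 59.2
clock: 16.85
tcp_pos: [0.5584, -0.084, 0.0745]
orientation: [0.008, 0.067, 0.998, -0.001]
wrist_force: [10.4, 0.7, 10.1]
finger_gap: 0.066
grip_force: 59.2
```

```bash
python3 -m pendant '[[1,0,0,0,0],[1,0,0,0,0],[1,0,0,-0.03,0],[1,0,0,-0.05,0],[1,-0.03,0,-0.05,0],[1,-0.02,0,-0.05,0],[1,0,0,-0.02,0],[1,0,0,0,0]]' 50
python3 - <<'E'
from h import *
s,p,R=st();print(p)
KT=cam('wrist');im=env.read_camera('wrist');cv2.imwrite('pics/w7.png',im[:,:,::-1])
cv2.imwrite('pics/w7c.png',cv2.resize(im[0:420,180:480],None,fx=1.4,fy=1.4,interpolation=cv2.INTER_CUBIC)[:,:,::-1])
np.savez('pics/w7.npz',K=KT[0],T=KT[1])
im,o=phones()
for r in o: print(r)
go(.4388,.2427,.09,93.3)
E
```

```text
clock: 17.85
tcp_pos: [0.6006, -0.0891, 0.2716]
orientation: [0.0, 0.067, 0.998, -0.0]
wrist_force: [-0.2, 0.5, -0.5]
finger_gap: 0.0855
grip_force: 0.0
[ 0.60062302 -0.0890548   0.27157784]
(0.4386, 0.2428, 3.3, 137, 63)
(0.4389, 0.3705, 6.3, 136, 64)
(0.5702, -0.0984, -12.3, 149, 71)
(0.6042, 0.226, 0.8, 134, 61)
(0.6125, 0.3468, 3.4, 135, 63)
phi 82.29 turn -0.1922 rad (j6 -0.14) shift [0.1406 0.3399 0.18  ] t=17.95 gap=0.0856 F=[ 0.3 -0.4 -1.5]
```

View pics/w7c.png

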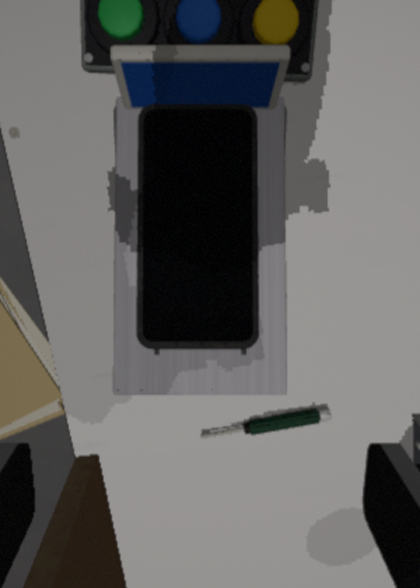

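```bash
python3 -m pendant '[[0.88,0,0,0,-0.096],[0.88,0,0,0,-0.096],[0.88,0.0201,0.0486,0.01,0],[0.88,0.0201,0.0486,0.02,0],[0.88,0.0201,0.0486,0.02,0],[0.88,0.0201,0.0486,0.025,0],[0.88,0.0201,0.0486,0.025,0],[0.88,0.0201,0.0486,0.025,0]]' 50
python3 -m pendant '[[0.88,0.0201,0.0486,0.03,0],[0.88,0,0,0.0,0],[0.88,0,0,0,0]]'
python3 - <<'E'
from h import *
go(.4386,.2428,.0148,93.3)
E
```

```text
clock: 18.95
tcp_pos: [0.4603, 0.1961, 0.1435]
orientation: [-0.002, -0.029, 1.0, -0.0]
wrist_force: [0.1, 0.6, -0.3]
finger_gap: 0.0802
grip_force: 0.0
clock: 19.32
tcp_pos: [0.439, 0.2423, 0.115]
orientation: [-0.001, -0.029, 1.0, -0.001]
wrist_force: [-0.4, 0.4, 0.4]
finger_gap: 0.0802
grip_force: 0.0
phi 93.35 turn 0.0008 rad (j6 0.29) shift [0.0002 0.0006 0.1002] t=19.32 gap=0.0802 F=[-0.4  0.4  0.4]
```

```bash
python3 -m pendant '[[0.88,0,0.0005,0.05,0],[0.88,0,0,0.035,0],[0.88,0,0,0.0155,0],[0.88,0,0,0,0],[0.88,0,0,0,0]]'
python3 -m pendant '[[-1,0,0,0,0],[-1,0,0,0,0],[-1,0,0,0,0]]' 40
python3 -m pendant '[[-1,0,0,-0.03,0],[-1,0,0,-0.05,0],[-1,0,0,-0.05,0],[-1,0,0,-0.02,0]]'
python3 -c "
from h import *
tgt(.085,1,dy=-.001)"
```

```text
clock: 19.95
tcp_pos: [0.4417, 0.2433, 0.017]
orientation: [0.001, -0.028, 1.0, 0.0]
wrist_force: [-0.1, -0.0, 0.2]
finger_gap: 0.0801
grip_force: 0.0
clock: 20.32
tcp_pos: [0.4439, 0.2468, 0.0221]
orientation: [0.005, -0.03, 1.0, 0.003]
wrist_force: [-9.3, 7.9, 36.9]
finger_gap: 0.0517
grip_force: 41.1
clock: 20.82
tcp_pos: [0.4422, 0.2441, 0.1705]
orientation: [0.004, -0.029, 1.0, 0.001]
wrist_force: [0.1, 0.3, -0.7]
finger_gap: 0.0003
grip_force: 0.0
tgt [ 0.5727 -0.0858  0.0859]
phi 93.32 turn 0.1923 rad (j6 0.29) shift [-0.1729 -0.3097  0.0847] t=20.82 gap=0.0003 F=[ 0.1  0.3 -0.7]
```

```bash
python3 -m pendant '[[0.88,0.05,0,-0.02,0],[0.88,0.05,0,0,0],[0.88,0,0,0,0],[0.88,0,0,0,0]]'
python3 - <<'E'
from h import *
im,o=phones()
for r in o: print(r)
KT=cam('wrist');w=env.read_camera('wrist')
for d in env.recognise('wrist','phone_1'): print(d['score'],px2w(KT,d['centre'],.0085).round(3))
im,o=phones('wrist')
for r in o: print('w',r)
E
```

```text
clock: 21.32
tcp_pos: [0.3414, 0.2379, 0.1869]
orientation: [0.002, -0.029, 1.0, 0.001]
wrist_force: [-0.1, -0.1, 0.2]
finger_gap: 0.0721
grip_force: 0.0
(0.4385, 0.2326, 3.4, 137, 66)
(0.4389, 0.3704, 6.3, 137, 65)
(0.5706, -0.0978, -12.8, 148, 69)
(0.6041, 0.2257, 1.6, 135, 63)
(0.6123, 0.3467, 3.5, 136, 63)
0.79 [[0.402 0.367 0.009]]
0.79 [[0.553 0.336 0.009]]
0.71 [[0.543 0.221 0.009]]
0.64 [[0.426 0.229 0.009]]
w (0.4371, 0.2303, 3.3, 141, 69)
```

```bash
python3 -m pendant '[[0.88,-0.05,-0.006,0.03,0],[0.88,-0.047,-0.006,0.04,0],[0.88,0,0,0.04,0],[0.88,0,0,0.02,0],[0.88,0,0,0,0],[0.88,0,0,0,0]]'
python3 - <<'E'
from h import *
KT=cam('wrist');im,o=phones('wrist')
for r in o: print('w',r)
im,o=phones();print(o)
go(.438,.231,.013,93.3)
E
```

```text
clock: 22.28
tcp_pos: [0.4388, 0.2312, 0.0563]
orientation: [0.0, -0.029, 1.0, 0.0]
wrist_force: [1.1, -0.8, 0.7]
finger_gap: 0.0802
grip_force: 0.0
w (0.4377, 0.23, 3.3, 140, 68)
[(0.5703, -0.098, -12.3, 148, 71), (0.6034, 0.2251, 0.8, 137, 63), (0.6122, 0.3467, 3.3, 136, 64), (0.7954, 0.556, -87.5, 132, 64)]
phi 93.30 turn 0.0000 rad (j6 0.27) shift [ 0.0012 -0.0004  0.0439] t=22.38 gap=0.0802 F=[ 0.1 -1.4 -1.1]
```

```bash
python3 -m pendant '[[0.88,0.001,-0.001,0.03,0],[0.88,0,0,0.0125,0],[0.88,0,0,0,0],[0.88,0,0,0,0],[0.88,0,0,0,0]]'
```

```text
clock: 23.0
tcp_pos: [0.4377, 0.2303, 0.0141]
orientation: [0.001, -0.029, 1.0, 0.0]
wrist_force: [-0.2, 0.5, -0.2]
finger_gap: 0.08
grip_force: 0.0
```

```bash
python3 -m pendant '[[0.88,0,0,0.001,0],[-1,0,0,0,0],[-1,0,0,0,0],[-1,0,0,0,0]]' 40
python3 -m pendant '[[-1,0,0,-0.03,0],[-1,0,0,-0.05,0],[-1,0,0,-0.05,0],[-1,0,0,-0.02,0]]'
python3 -c "
from h import *
tgt(.085,1,dy=-.001)"
```

```text
clock: 23.5
tcp_pos: [0.4372, 0.2301, 0.0129]
orientation: [0.0, -0.029, 1.0, 0.0]
wrist_force: [-2.1, -0.1, 5.2]
finger_gap: 0.0674
grip_force: 44.2
clock: 24.0
tcp_pos: [0.4383, 0.2305, 0.1653]
orientation: [0.002, -0.029, 1.0, 0.001]
wrist_force: [0.3, -0.4, -2.5]
finger_gap: 0.0676
grip_force: 47.0
tgt [ 0.5727 -0.0858  0.0859]
phi 93.30 turn 0.1921 rad (j6 0.26) shift [-0.1753 -0.2956  0.0795] t=24.00 gap=0.0676 F=[ 0.3 -0.4 -2.5]
```

```bash
sed -i 's/^D=.*/D=np.array([.4947,-.0750,.0332,-.134])/' h.py; python3 -c "
from h import *
tgt(.071,1,off=.0087)
tgt(.083,1,off=.0087)"
```

```text
tgt [ 0.5554 -0.0832  0.0801]
phi 93.30 turn 0.1921 rad (j6 0.26) shift [-0.1577 -0.2953  0.0852] t=24.00 gap=0.0676 F=[ 0.3 -0.4 -2.5]
tgt [ 0.5664 -0.0847  0.0845]
phi 93.30 turn 0.1921 rad (j6 0.26) shift [-0.1689 -0.2953  0.0808] t=24.00 gap=0.0676 F=[ 0.3 -0.4 -2.5]
```

```bash
python3 -m pendant '[[-1,0,0,0,0.096],[-1,0,0,0,0.096],[-1,-0.0241,-0.0422,0,0],[-1,-0.0241,-0.0422,0,0],[-1,-0.0241,-0.0422,0,0],[-1,-0.0241,-0.0422,0,0],[-1,-0.0241,-0.0422,0,0],[-1,-0.0241,-0.0422,0,0]]'
python3 -m pendant '[[-1,-0.0241,-0.0422,0,0],[-1,0,0,0.03,0],[-1,0,0,0,0],[-1,0,0,0,0]]'
python3 -c "
from h import *
tgt(.083,1,off=.0087)"
```

```text
clock: 25.0
tcp_pos: [0.5465, -0.0418, 0.1619]
orientation: [-0.0, 0.067, 0.998, 0.0]
wrist_force: [0.5, 0.2, -2.2]
finger_gap: 0.0673
grip_force: 47.0
clock: 25.5
tcp_pos: [0.5642, -0.0848, 0.1324]
orientation: [-0.0, 0.067, 0.998, 0.0]
wrist_force: [-0.6, 0.8, -1.8]
finger_gap: 0.0673
grip_force: 46.9
tgt [ 0.5664 -0.0847  0.0845]
phi 82.33 turn 0.0006 rad (j6 -0.16) shift [-0.0022  0.0004  0.0479] t=25.50 gap=0.0673 F=[-0.6  0.8 -1.8]
```

```bash
python3 -m pendant '[[-1,-0.002,0,0.012,0],[-1,0,0,0.008,0],[-1,0,0,0.008,0],[-1,0,0,0,0]]'
python3 -m pendant '[[-1,0,0,0.008,0],[-1,0,0,0.004,0],[-1,0,0,0,0]]'
python3 -m pendant '[[-1,0,0,0.004,0],[-1,0,0,0,0]]'
python3 -m pendant '[[-1,0,0,0.003,0],[-1,0,0,0,0]]'
```

```text
clock: 26.0
tcp_pos: [0.5664, -0.0852, 0.1041]
orientation: [-0.0, 0.067, 0.998, 0.0]
wrist_force: [-2.7, 1.9, 3.9]
finger_gap: 0.0673
grip_force: 47.5
clock: 26.38
tcp_pos: [0.5663, -0.0853, 0.0923]
orientation: [-0.0, 0.067, 0.998, 0.0]
wrist_force: [-3.6, 1.4, 3.8]
finger_gap: 0.0677
grip_force: 47.9
clock: 26.62
tcp_pos: [0.5664, -0.0854, 0.088]
orientation: [-0.0, 0.067, 0.998, 0.0]
wrist_force: [-3.9, 2.3, 3.2]
finger_gap: 0.0674
grip_force: 47.7
clock: 26.88
tcp_pos: [0.5667, -0.0856, 0.0851]
orientation: [0.0, 0.067, 0.998, 0.0]
wrist_force: [-2.7, 2.0, 3.3]
finger_gap: 0.0673
grip_force: 47.5
```

```bash
python3 -m pendant '[[-1,0,0,0.0015,0],[-1,0,0,0,0]]'
python3 -m pendant '[[-1,0,0,0.0015,0],[-1,0,0,0,0]]'
```

```text
clock: 27.12
tcp_pos: [0.5668, -0.0856, 0.0845]
orientation: [0.0, 0.067, 0.998, -0.0]
wrist_force: [-4.7, 2.5, 9.2]
finger_gap: 0.0674
grip_force: 48.0
clock: 27.38
tcp_pos: [0.5668, -0.0856, 0.0844]
orientation: [0.001, 0.067, 0.998, -0.0]
wrist_force: [-8.1, 3.2, 17.8]
finger_gap: 0.0677
grip_force: 49.0
```

```bash
python3 -m pendant '[[-1,0.0042,0.0003,0.001,0],[-1,0.0042,0.0003,0.0017,0],[-1,0,0,0,0]]'
python3 -m pendant '[[-1,0.0019,0,0.0007,0],[-1,0,0,0,0]]'
python3 -m pendant '[[-1,0.0019,0,0.0007,0],[-1,0,0,0,0]]'
python3 -m pendant '[[-1,0.0019,0,0.0007,0],[-1,0,0,0,0]]'
```

```text
clock: 27.75
tcp_pos: [0.5632, -0.0853, 0.083]
orientation: [0.006, 0.067, 0.998, -0.001]
wrist_force: [2.2, -0.3, 13.9]
finger_gap: 0.0674
grip_force: 48.5
clock: 28.0
tcp_pos: [0.5617, -0.0852, 0.0824]
orientation: [0.006, 0.067, 0.998, -0.001]
wrist_force: [3.0, -0.5, 15.7]
finger_gap: 0.0673
grip_force: 48.5
clock: 28.25
tcp_pos: [0.5597, -0.085, 0.0816]
orientation: [0.006, 0.067, 0.998, -0.001]
wrist_force: [2.2, -0.0, 14.2]
finger_gap: 0.0673
grip_force: 48.5
clock: 28.5
tcp_pos: [0.5577, -0.0848, 0.0809]
orientation: [0.006, 0.067, 0.998, -0.001]
wrist_force: [1.4, 0.7, 13.9]
finger_gap: 0.0672
grip_force: 48.5
```

```bash
python3 -m pendant '[[-1,0.0019,0.0008,0.0007,0],[-1,0,0,0,0]]'
python3 -m pendant '[[-1,0.0019,0.0004,0.0007,0],[-1,0,0,0,0]]'
python3 -m pendant '[[-1,0.0019,0,0.0007,0],[-1,0,0,0,0]]'
python3 -m pendant '[[-1,0.0019,0,0.0007,0],[-1,0,0,0,0]]'
```

```text
clock: 28.75
tcp_pos: [0.5556, -0.0839, 0.0799]
orientation: [0.005, 0.067, 0.998, -0.001]
wrist_force: [0.5, -1.7, 14.0]
finger_gap: 0.0671
grip_force: 48.4
clock: 29.0
tcp_pos: [0.554, -0.0834, 0.0793]
orientation: [0.005, 0.068, 0.998, -0.001]
wrist_force: [1.5, -1.6, 13.4]
finger_gap: 0.0677
grip_force: 48.4
clock: 29.25
tcp_pos: [0.5539, -0.0834, 0.0793]
orientation: [0.007, 0.067, 0.998, -0.001]
wrist_force: [5.7, -1.8, 12.6]
finger_gap: 0.0673
grip_force: 48.4
clock: 29.5
tcp_pos: [0.5538, -0.0834, 0.0792]
orientation: [0.009, 0.067, 0.998, -0.002]
wrist_force: [8.6, -0.9, 13.1]
finger_gap: 0.0673
grip_force: 48.3
```

```bash
python3 -m pendant '[[1,0,0,0,0],[1,0,0,0,0],[1,0,0,-0.03,0],[1,0,0,-0.05,0],[1,0,0,-0.05,0],[1,0,0,-0.03,0],[0.88,0,0,0,0],[0.88,0,0,0,0]]' 40
python3 - <<'E'
from h import *
im,o=phones()
for r in o: print(r)
for r in o:
    if r[1]>.1: go(r[0],r[1],.075,90+r[2])
E
```

```text
clock: 30.5
tcp_pos: [0.5445, -0.0808, 0.233]
orientation: [-0.001, 0.067, 0.998, 0.0]
wrist_force: [-0.3, 0.1, 0.4]
finger_gap: 0.0803
grip_force: 0.0
(0.439, 0.3704, 6.4, 137, 65)
(0.6044, 0.2264, 0.4, 134, 61)
(0.6123, 0.3469, 3.3, 136, 63)
phi 82.30 turn -0.2462 rad (j6 -0.16) shift [0.0538 0.4598 0.1584] t=30.55 gap=0.0805 F=[ 0.2 -0.3 -0.2]
phi 82.30 turn -0.1414 rad (j6 -0.16) shift [-0.0628  0.3065  0.1577] t=30.55 gap=0.0805 F=[ 0.2 -0.3 -0.2]
phi 82.30 turn -0.1921 rad (j6 -0.16) shift [-0.093   0.4228  0.1578] t=30.55 gap=0.0805 F=[ 0.2 -0.3 -0.2]
```

```bash
python3 -m pendant '[[0.88,0,0,0,-0.08],[0.88,0,0,0,-0.08]]'
python3 -c "
from h import *
go(.6044,.2262,.07,91.5)"
```

```text
clock: 30.8
tcp_pos: [0.5443, -0.0806, 0.2324]
orientation: [-0.002, -0.014, 1.0, 0.001]
wrist_force: [0.7, 0.0, 0.0]
finger_gap: 0.08
grip_force: 0.0
phi 91.62 turn 0.0021 rad (j6 -0.32) shift [-0.0688  0.305   0.1625] t=30.80 gap=0.0800 F=[0.7 0.  0. ]
```

```bash
python3 -m pendant '[[0.88,-0.01,0.0436,0.005,0],[0.88,-0.01,0.0436,0.02,0],[0.88,-0.01,0.0436,0.02,0],[0.88,-0.01,0.0436,0.02,0],[0.88,-0.0098,0.0436,0.025,0],[0.88,-0.0098,0.0436,0.025,0],[0.88,-0.0098,0.0436,0.025,0],[0.88,0,0,0.02,0]]'
python3 -m pendant '[[0.88,0,0,0,0],[0.88,0,0,0,0]]'
python3 - <<'E'
from h import *
im,o=phones('wrist')
for r in o: print(r)
go(.6044,.2262,.013,91.5)
E
```

```text
clock: 31.8
tcp_pos: [0.6052, 0.2288, 0.071]
orientation: [-0.002, -0.015, 1.0, -0.0]
wrist_force: [-0.4, -0.4, -0.5]
finger_gap: 0.0804
grip_force: 0.0
clock: 32.05
tcp_pos: [0.6065, 0.2254, 0.0742]
orientation: [-0.001, -0.013, 1.0, -0.0]
wrist_force: [-0.6, -0.9, 0.1]
finger_gap: 0.0801
grip_force: 0.0
(0.603, 0.2229, 1.2, 140, 68)
phi 91.42 turn -0.0015 rad (j6 0.21) shift [0.0027 0.0009 0.062 ] t=32.10 gap=0.0801 F=[-0.3  0.2  1.1]
```

```bash
python3 -m pendant '[[0.88,0.003,-0.002,0.035,0],[0.88,0,0,0.025,0],[0.88,0,0,0,0],[0.88,0,0,0,0],[0.88,0,0,0,0]]'
```

```text
clock: 32.72
tcp_pos: [0.6053, 0.224, 0.0165]
orientation: [0.002, -0.013, 1.0, 0.0]
wrist_force: [0.1, 0.2, 0.1]
finger_gap: 0.0803
grip_force: 0.0
```

```bash
python3 -m pendant '[[0.88,0.0015,-0.0005,0.0035,0],[0.88,0,0,0,0],[0.88,0,0,0,0]]'
```

```text
clock: 33.1
tcp_pos: [0.6024, 0.2234, 0.0112]
orientation: [-0.0, -0.013, 1.0, 0.0]
wrist_force: [0.5, -0.5, 0.1]
finger_gap: 0.0803
grip_force: 0.0
```

```bash
python3 -m pendant '[[0.88,0,0,-0.0015,0],[-1,0,0,0,0],[-1,0,0,0,0],[-1,0,0,0,0]]' 40
python3 -m pendant '[[-1,0,0,-0.03,0],[-1,0,0,-0.05,0],[-1,0,0,-0.05,0],[-1,0,0,-0.03,0]]'
python3 -c "
from h import *
tgt(.083,2,off=.0087)"
```

```text
clock: 33.6
tcp_pos: [0.6028, 0.2235, 0.0133]
orientation: [0.0, -0.013, 1.0, 0.0]
wrist_force: [-0.6, -0.1, 5.2]
finger_gap: 0.0675
grip_force: 45.4
clock: 34.1
tcp_pos: [0.6032, 0.2235, 0.1751]
orientation: [0.001, -0.013, 1.0, 0.0]
wrist_force: [0.2, 0.6, -1.3]
finger_gap: 0.0672
grip_force: 45.7
tgt [ 0.5633 -0.0842  0.0924]
phi 91.47 turn 0.1600 rad (j6 0.20) shift [-0.0014 -0.3104  0.0824] t=34.10 gap=0.0672 F=[ 0.2  0.6 -1.3]
```

```bash
python3 -m pendant '[[-1,0,0,0,0.08],[-1,0,0,0,0.08],[-1,0,-0.0517,0,0],[-1,0,-0.0517,0,0],[-1,0,-0.0517,0,0],[-1,0,-0.0517,0,0],[-1,0,-0.0517,0,0],[-1,0,-0.0517,0,0]]'
python3 -m pendant '[[-1,0,0,0.03,0],[-1,0,0,0,0],[-1,0,0,0,0]]'
python3 -c "
from h import *
tgt(.083,2,off=.009)"
```

```text
clock: 35.1
tcp_pos: [0.5602, -0.0856, 0.1721]
orientation: [-0.0, 0.067, 0.998, 0.0]
wrist_force: [0.3, -0.1, -1.5]
finger_gap: 0.0676
grip_force: 45.7
clock: 35.48
tcp_pos: [0.5609, -0.0836, 0.1428]
orientation: [-0.0, 0.067, 0.998, 0.0]
wrist_force: [0.4, -0.1, -0.3]
finger_gap: 0.0675
grip_force: 45.7
tgt [ 0.5633 -0.0842  0.0927]
phi 82.34 turn 0.0007 rad (j6 -0.16) shift [-0.0025 -0.0004  0.0501] t=35.48 gap=0.0675 F=[ 0.4 -0.1 -0.3]
```

```bash
python3 -m pendant '[[-1,-0.0025,0.0005,0.012,0],[-1,0,0,0.009,0],[-1,0,0,0.009,0],[-1,0,0,0.009,0],[-1,0,0,0.006,0],[-1,0,0,0,0]]'
python3 -m pendant '[[-1,0,0,0.004,0],[-1,0,0,0,0]]'
python3 -m pendant '[[-1,0,0,0.0015,0],[-1,0,0,0,0]]'
python3 -m pendant '[[-1,0,0,0.0015,0],[-1,0,0,0,0]]'
```

```text
clock: 36.22
tcp_pos: [0.5632, -0.0837, 0.0974]
orientation: [-0.0, 0.067, 0.998, 0.0]
wrist_force: [-2.7, 1.3, 3.8]
finger_gap: 0.0678
grip_force: 46.6
clock: 36.48
tcp_pos: [0.5636, -0.0838, 0.0936]
orientation: [0.0, 0.067, 0.998, 0.0]
wrist_force: [-1.0, 1.6, 4.3]
finger_gap: 0.0671
grip_force: 46.4
clock: 36.72
tcp_pos: [0.5639, -0.0838, 0.0928]
orientation: [0.001, 0.067, 0.998, 0.0]
wrist_force: [-1.9, 2.1, 7.3]
finger_gap: 0.0673
grip_force: 46.7
clock: 36.98
tcp_pos: [0.5639, -0.0838, 0.0927]
orientation: [0.001, 0.067, 0.998, -0.0]
wrist_force: [-5.9, 2.9, 16.2]
finger_gap: 0.0669
grip_force: 47.7
```

```bash
python3 -m pendant '[[-1,0.0042,0.0001,0.001,0],[-1,0.0042,0.0001,0.0017,0],[-1,0.0019,0,0.0007,0],[-1,0,0,0,0]]'
python3 -m pendant '[[-1,0.0019,0,0.0007,0],[-1,0,0,0,0]]'
python3 -m pendant '[[-1,0.0019,0,0.0007,0],[-1,0,0,0,0]]'
python3 -m pendant '[[-1,0.0019,0,0.0007,0],[-1,0,0,0,0]]'
python3 -m pendant '[[-1,0.0019,0,0.0007,0],[-1,0,0,0,0]]'
```

```text
clock: 37.48
tcp_pos: [0.557, -0.0835, 0.09]
orientation: [0.004, 0.067, 0.998, -0.001]
wrist_force: [0.9, -0.2, 11.4]
finger_gap: 0.0674
grip_force: 47.2
clock: 37.72
tcp_pos: [0.5552, -0.0833, 0.0892]
orientation: [0.004, 0.067, 0.998, -0.001]
wrist_force: [1.3, 0.2, 12.7]
finger_gap: 0.0672
grip_force: 47.2
clock: 37.98
tcp_pos: [0.5533, -0.083, 0.0885]
orientation: [0.004, 0.067, 0.998, -0.001]
wrist_force: [1.8, -0.3, 10.8]
finger_gap: 0.0676
grip_force: 47.2
clock: 38.22
tcp_pos: [0.5514, -0.0828, 0.0878]
orientation: [0.004, 0.067, 0.998, -0.001]
wrist_force: [1.2, -0.6, 12.0]
finger_gap: 0.0676
grip_force: 47.1
clock: 38.48
tcp_pos: [0.5513, -0.0828, 0.0877]
orientation: [0.006, 0.067, 0.998, -0.001]
wrist_force: [5.4, 0.2, 10.6]
finger_gap: 0.0678
grip_force: 47.1
```

Home at .5513. Push a touch more, release, next.

```bash
python3 -m pendant '[[-1,0.0015,0,0.0006,0],[-1,0,0,0,0],[1,0,0,0,0],[1,0,0,0,0],[1,0,0,-0.03,0],[1,0,0,-0.05,0],[1,0,0,-0.05,0],[0.88,0,0,-0.03,0]]' 40
python3 -m pendant '[[0.88,0,0,0,-0.083],[0.88,0,0,0,-0.083]]'
python3 - <<'E'
from h import *
im,o=phones()
for r in o: print(r)
for r in o:
    if r[1]>.1: go(r[0],r[1],.075,90+r[2])
E
```

```text
clock: 39.48
tcp_pos: [0.5442, -0.0813, 0.2455]
orientation: [0.0, 0.067, 0.998, -0.0]
wrist_force: [1.1, -0.2, -0.5]
finger_gap: 0.0803
grip_force: 0.0
clock: 39.72
tcp_pos: [0.5438, -0.0811, 0.2434]
orientation: [-0.001, -0.017, 1.0, 0.0]
wrist_force: [0.4, -0.1, -0.1]
finger_gap: 0.0804
grip_force: 0.0
(0.439, 0.3704, 6.2, 137, 65)
(0.6125, 0.3468, 3.7, 136, 63)
phi 92.10 turn -0.0716 rad (j6 -0.33) shift [0.0549 0.46   0.1684] t=39.77 gap=0.0800 F=[-0.3  0.2 -0.2]
phi 92.10 turn -0.0280 rad (j6 -0.33) shift [-0.0967  0.4224  0.168 ] t=39.77 gap=0.0800 F=[-0.3  0.2 -0.2]
```

```bash
python3 -m pendant '[[0.88,0,0,0,-0.025],[0.88,-0.0107,0.0467,0.005,0],[0.88,-0.0107,0.0467,0.015,0],[0.88,-0.0107,0.0467,0.02,0],[0.88,-0.0107,0.0467,0.02,0],[0.88,-0.0107,0.0467,0.02,0],[0.88,-0.0107,0.0467,0.02,0],[0.88,-0.0107,0.0467,0.02,0]]'
python3 -m pendant '[[0.88,-0.0107,0.0467,0.02,0],[0.88,-0.0107,0.0467,0.02,0],[0.88,0,0,0.008,0],[0.88,0,0,0,0],[0.88,0,0,0,0]]'
python3 - <<'E'
from h import *
im,o=phones('wrist')
for r in o: print(r)
go(o[0][0],o[0][1],.013,90+o[0][2])
E
```

```text
clock: 40.78
tcp_pos: [0.6003, 0.2509, 0.1225]
orientation: [-0.0, -0.028, 1.0, -0.0]
wrist_force: [1.3, -0.3, 0.6]
finger_gap: 0.08
grip_force: 0.0
clock: 41.4
tcp_pos: [0.6169, 0.3428, 0.0764]
orientation: [0.0, -0.028, 1.0, -0.0]
wrist_force: [0.3, 1.1, -0.7]
finger_gap: 0.0803
grip_force: 0.0
(0.6117, 0.3446, 3.2, 140, 68)
phi 93.14 turn -0.0010 rad (j6 0.34) shift [0.0054 0.0021 0.0638] t=41.45 gap=0.0802 F=[ 0.7 -0.9  0.4]
```

```bash
python3 -m pendant '[[0.88,0.0045,0.002,0.035,0],[0.88,0,0,0.028,0],[0.88,0,0,0,0],[0.88,0,0,0,0],[0.88,0,0,0,0],[0.88,0,0,0,0]]'
```

```text
clock: 42.2
tcp_pos: [0.6129, 0.346, 0.0143]
orientation: [0.001, -0.028, 1.0, 0.0]
wrist_force: [-0.5, -0.3, 0.4]
finger_gap: 0.0802
grip_force: 0.0
```

```bash
python3 -m pendant '[[0.88,0.001,-0.001,0.0012,0],[0.88,0,0,0,0],[-1,0,0,0,0],[-1,0,0,0,0],[-1,0,0,0,0]]' 40
python3 -m pendant '[[-1,0,0,-0.03,0],[-1,0,0,-0.05,0],[-1,0,0,-0.05,0],[-1,0,0,-0.04,0]]'
python3 -c "
from h import *
tgt(.083,3,off=.009)"
```

```text
clock: 42.82
tcp_pos: [0.6113, 0.3448, 0.012]
orientation: [0.0, -0.028, 1.0, 0.0]
wrist_force: [-0.2, -0.6, 3.1]
finger_gap: 0.0671
grip_force: 45.4
clock: 43.32
tcp_pos: [0.6112, 0.3447, 0.1834]
orientation: [0.0, -0.028, 1.0, 0.0]
wrist_force: [0.3, 0.6, -0.6]
finger_gap: 0.0674
grip_force: 45.5
tgt [ 0.5602 -0.0838  0.1006]
phi 93.24 turn 0.1910 rad (j6 0.34) shift [-0.0068 -0.4316  0.0825] t=43.33 gap=0.0674 F=[ 0.3  0.6 -0.6]
```

```bash
python3 -m pendant '[[-1,0,0,0,0.0955],[-1,0,0,0,0.0955],[-1,-0.001,-0.048,0,0],[-1,-0.001,-0.048,0,0],[-1,-0.001,-0.048,0,0],[-1,-0.001,-0.048,0,0],[-1,-0.001,-0.048,0,0],[-1,-0.001,-0.048,0,0]]'
python3 -m pendant '[[-1,0,-0.048,0,0],[-1,0,-0.048,0,0],[-1,0,-0.047,0,0],[-1,0,0,0.03,0],[-1,0,0,0,0],[-1,0,0,0,0]]'
python3 -c "
from h import *
tgt(.083,3,off=.008)"
```

```text
clock: 44.32
tcp_pos: [0.5778, 0.057, 0.1811]
orientation: [-0.0, 0.067, 0.998, 0.0]
wrist_force: [0.3, -1.1, -1.3]
finger_gap: 0.0675
grip_force: 45.5
clock: 45.08
tcp_pos: [0.5592, -0.0828, 0.1519]
orientation: [-0.0, 0.067, 0.998, 0.0]
wrist_force: [1.4, 0.3, 0.2]
finger_gap: 0.0671
grip_force: 45.5
tgt [ 0.5602 -0.0838  0.0996]
phi 82.34 turn 0.0007 rad (j6 -0.16) shift [-0.0011 -0.0009  0.0523] t=45.08 gap=0.0671 F=[1.4 0.3 0.2]
```

```bash
python3 -m pendant '[[-1,-0.001,-0.0005,0.014,0],[-1,0,0,0.009,0],[-1,0,0,0.009,0],[-1,0,0,0.009,0],[-1,0,0,0.006,0],[-1,0,0,0,0]]'
python3 -m pendant '[[-1,0,0,0.0035,0],[-1,0,0,0,0]]'
python3 -m pendant '[[-1,0,0,0.0015,0],[-1,0,0,0,0]]'
python3 -m pendant '[[-1,0,0,0.0015,0],[-1,0,0,0,0]]'
```

```text
clock: 45.82
tcp_pos: [0.5597, -0.0835, 0.1044]
orientation: [-0.0, 0.067, 0.998, 0.0]
wrist_force: [-3.2, 1.3, 4.0]
finger_gap: 0.0678
grip_force: 47.0
clock: 46.08
tcp_pos: [0.56, -0.0836, 0.1013]
orientation: [-0.0, 0.067, 0.998, 0.0]
wrist_force: [-3.1, 2.6, 5.0]
finger_gap: 0.0677
grip_force: 47.1
clock: 46.32
tcp_pos: [0.5602, -0.0837, 0.0999]
orientation: [0.0, 0.067, 0.998, 0.0]
wrist_force: [-3.6, 2.9, 5.9]
finger_gap: 0.0675
grip_force: 47.1
clock: 46.58
tcp_pos: [0.5603, -0.0838, 0.0988]
orientation: [0.0, 0.067, 0.998, -0.0]
wrist_force: [-4.0, 2.5, 7.6]
finger_gap: 0.0672
grip_force: 47.6
```

```bash
python3 -m pendant '[[-1,0,0,0.001,0],[-1,0,0,0,0]]'
python3 -m pendant '[[-1,0.0042,0.0001,0.0012,0],[-1,0.0042,0.0001,0.0017,0],[-1,0.0019,0,0.0007,0],[-1,0,0,0,0]]'
python3 -m pendant '[[-1,0.0019,0,0.0007,0],[-1,0,0,0,0]]'
python3 -m pendant '[[-1,0.0019,0,0.0007,0],[-1,0,0,0,0]]'
python3 -m pendant '[[-1,0.0019,0,0.0007,0],[-1,0,0,0,0]]'
```

```text
clock: 46.82
tcp_pos: [0.5604, -0.0838, 0.0988]
orientation: [0.001, 0.067, 0.998, -0.0]
wrist_force: [-6.2, 2.5, 13.6]
finger_gap: 0.0675
grip_force: 48.3
clock: 47.32
tcp_pos: [0.5541, -0.0833, 0.0963]
orientation: [0.005, 0.067, 0.998, -0.001]
wrist_force: [3.3, 0.3, 10.6]
finger_gap: 0.0673
grip_force: 48.0
clock: 47.58
tcp_pos: [0.5524, -0.0831, 0.0957]
orientation: [0.005, 0.067, 0.998, -0.001]
wrist_force: [2.7, 1.2, 10.3]
finger_gap: 0.0677
grip_force: 48.0
clock: 47.82
tcp_pos: [0.5505, -0.0829, 0.0949]
orientation: [0.005, 0.067, 0.998, -0.001]
wrist_force: [2.9, -0.1, 10.2]
finger_gap: 0.0674
grip_force: 47.9
clock: 48.08
tcp_pos: [0.5485, -0.0826, 0.0941]
orientation: [0.005, 0.067, 0.998, -0.001]
wrist_force: [1.6, 0.9, 10.7]
finger_gap: 0.0678
grip_force: 47.9
```

```bash
python3 -m pendant '[[-1,0.0019,0,0.0007,0],[-1,0,0,0,0]]'
python3 -m pendant '[[-1,0.0019,0,0.0007,0],[-1,0,0,0,0]]'
```

```text
clock: 48.32
tcp_pos: [0.548, -0.0825, 0.0939]
orientation: [0.006, 0.067, 0.998, -0.001]
wrist_force: [5.9, 1.1, 9.3]
finger_gap: 0.068
grip_force: 47.8
clock: 48.58
tcp_pos: [0.5479, -0.0825, 0.0939]
orientation: [0.008, 0.067, 0.998, -0.001]
wrist_force: [9.2, 1.3, 9.8]
finger_gap: 0.0673
grip_force: 47.8
```

Home. Release; go for the last phone.

```bash
python3 -m pendant '[[1,0,0,0,0],[1,0,0,0,0],[1,0,0,-0.03,0],[1,0,0,-0.05,0],[1,0,0,-0.05,0],[0.88,0,0,-0.02,0],[0.88,0,0,0,-0.121],[0.88,0,0,0,-0.121]]' 40
python3 - <<'E'
from h import *
im,o=phones()
for r in o: print(r)
for r in o:
    if r[1]>.1: go(r[0],r[1],.075,90+r[2])
E
```

```text
clock: 49.58
tcp_pos: [0.5401, -0.0811, 0.2395]
orientation: [-0.001, -0.056, 0.998, 0.0]
wrist_force: [-0.1, 0.4, -0.2]
finger_gap: 0.0802
grip_force: 0.0
(0.4389, 0.3701, 6.2, 137, 66)
(0.7955, 0.5549, -87.3, 134, 64)
phi 96.58 turn 0.0066 rad (j6 -0.41) shift [0.0515 0.4594 0.1646] t=49.62 gap=0.0804 F=[ 0.3 -0.6 -0.8]
phi 96.58 turn -1.5031 rad (j6 -0.41) shift [-0.6231 -0.2855  0.164 ] t=49.62 gap=0.0804 F=[ 0.3 -0.6 -0.8]
```

```bash
python3 -m pendant '[[0.88,0.0052,0.046,0.005,0.006],[0.88,0.0052,0.046,0.01,0],[0.88,0.0052,0.046,0.015,0],[0.88,0.0052,0.046,0.015,0],[0.88,0.0052,0.046,0.02,0],[0.88,0.0052,0.046,0.02,0],[0.88,0.0052,0.046,0.02,0],[0.88,0.0052,0.046,0.02,0]]'
python3 -m pendant '[[0.88,0.0052,0.046,0.02,0],[0.88,0.0052,0.046,0.02,0],[0.88,0,0,0,0],[0.88,0,0,0,0],[0.88,0,0,0,0]]'
python3 - <<'E'
from h import *
im,o=phones('wrist')
for r in o: print(r)
go(o[0][0],o[0][1],.013,90+o[0][2])
E
```

```text
clock: 50.62
tcp_pos: [0.4606, 0.2818, 0.1137]
orientation: [-0.001, -0.05, 0.999, -0.0]
wrist_force: [0.6, 0.3, -0.0]
finger_gap: 0.0804
grip_force: 0.0
clock: 51.25
tcp_pos: [0.4425, 0.3703, 0.0754]
orientation: [0.0, -0.05, 0.999, -0.0]
wrist_force: [0.1, -0.3, 0.3]
finger_gap: 0.0805
grip_force: 0.0
(0.4386, 0.3692, 6.7, 140, 69)
phi 95.70 turn -0.0175 rad (j6 0.46) shift [ 0.0042 -0.0006  0.0626] t=51.30 gap=0.0804 F=[ 0.5 -0.3  0.1]
```

```bash
python3 -m pendant '[[0.88,0.003,0,0.034,-0.017],[0.88,0,0,0.0275,0],[0.88,0,0,0,0],[0.88,0,0,0,0],[0.88,0,0,0,0],[0.88,0,0,0,0]]'
```

```text
clock: 52.05
tcp_pos: [0.4397, 0.3714, 0.0146]
orientation: [0.001, -0.059, 0.998, 0.001]
wrist_force: [0.5, 0.4, -0.3]
finger_gap: 0.0806
grip_force: 0.0
```

```bash
python3 -m pendant '[[0.88,0.001,-0.002,0.001,0],[0.88,0,0,0,0],[0.88,0,0,0,0]]'
python3 -m pendant '[[-1,0,0,0,0],[-1,0,0,0,0],[-1,0,0,0,0]]' 40
python3 -m pendant '[[-1,0,0,-0.03,0],[-1,0,0,-0.05,0],[-1,0,0,-0.05,0],[-1,0,0,-0.05,0]]'
python3 -c "
from h import *
tgt(.083,4,off=.0085)"
```

```text
clock: 52.42
tcp_pos: [0.4381, 0.3689, 0.0125]
orientation: [-0.0, -0.059, 0.998, 0.0]
wrist_force: [0.7, -0.7, 0.1]
finger_gap: 0.08
grip_force: 0.0
clock: 52.8
tcp_pos: [0.4383, 0.369, 0.013]
orientation: [0.0, -0.059, 0.998, 0.0]
wrist_force: [-1.8, -0.1, 6.4]
finger_gap: 0.0677
grip_force: 45.1
clock: 53.3
tcp_pos: [0.4378, 0.3686, 0.1935]
orientation: [-0.0, -0.059, 0.998, -0.0]
wrist_force: [1.4, 0.9, -2.1]
finger_gap: 0.0675
grip_force: 46.2
tgt [ 0.557  -0.0834  0.108 ]
phi 96.80 turn 0.2530 rad (j6 0.44) shift [-0.1787 -0.432   0.0856] t=53.30 gap=0.0675 F=[ 1.4  0.9 -2.1]
```

```bash
python3 -m pendant '[[-1,0,0,0,0.1265],[-1,0,0,0,0.1265],[-1,-0.0179,-0.0432,0,0],[-1,-0.0179,-0.0432,0,0],[-1,-0.0179,-0.0432,0,0],[-1,-0.0179,-0.0432,0,0],[-1,-0.0179,-0.0432,0,0],[-1,-0.0179,-0.0432,0,0]]'
python3 -m pendant '[[-1,-0.0179,-0.0432,0,0],[-1,-0.0179,-0.0432,0,0],[-1,-0.0179,-0.0432,0,0],[-1,-0.0179,-0.0432,0,0],[-1,0,0,0.03,0],[-1,0,0,0,0],[-1,0,0,0,0]]'
python3 -c "
from h import *
tgt(.083,4,off=.0085)"
```

```text
clock: 54.3
tcp_pos: [0.5099, 0.0961, 0.192]
orientation: [-0.0, 0.067, 0.998, 0.0]
wrist_force: [0.7, -0.6, -1.7]
finger_gap: 0.0675
grip_force: 46.2
clock: 55.18
tcp_pos: [0.5575, -0.0828, 0.1627]
orientation: [-0.0, 0.067, 0.998, 0.0]
wrist_force: [0.1, -0.7, -1.4]
finger_gap: 0.0672
grip_force: 46.2
tgt [ 0.557  -0.0834  0.108 ]
phi 82.34 turn 0.0006 rad (j6 -0.16) shift [ 0.0003 -0.0007  0.0547] t=55.17 gap=0.0672 F=[ 0.1 -0.7 -1.4]
```

```bash
python3 -m pendant '[[-1,0,-0.0005,0.016,0],[-1,0,0,0.009,0],[-1,0,0,0.009,0],[-1,0,0,0.009,0],[-1,0,0,0.006,0],[-1,0,0,0,0]]'
python3 -m pendant '[[-1,0,0,0.003,0],[-1,0,0,0,0]]'
python3 -m pendant '[[-1,0,0,0.0015,0],[-1,0,0,0,0]]'
python3 -m pendant '[[-1,0,0,0.0015,0],[-1,0,0,0,0]]'
```

```text
clock: 55.92
tcp_pos: [0.5573, -0.0834, 0.1134]
orientation: [-0.0, 0.067, 0.998, 0.0]
wrist_force: [-3.9, 1.9, 4.1]
finger_gap: 0.0673
grip_force: 47.2
clock: 56.18
tcp_pos: [0.5576, -0.0836, 0.1105]
orientation: [-0.0, 0.067, 0.998, 0.0]
wrist_force: [-3.8, 1.6, 4.4]
finger_gap: 0.0676
grip_force: 47.1
clock: 56.42
tcp_pos: [0.5577, -0.0836, 0.109]
orientation: [0.0, 0.067, 0.998, 0.0]
wrist_force: [-2.3, 3.3, 4.0]
finger_gap: 0.0671
grip_force: 47.1
clock: 56.68
tcp_pos: [0.5579, -0.0837, 0.1083]
orientation: [0.0, 0.067, 0.998, 0.0]
wrist_force: [-4.4, 1.8, 9.1]
finger_gap: 0.0678
grip_force: 47.6
```

```bash
python3 -m pendant '[[-1,0,0,0.0007,0],[-1,0.0042,0.0002,0.0014,0],[-1,0.0042,0.0002,0.0017,0],[-1,0.0019,0,0.0007,0],[-1,0,0,0,0]]'
python3 -m pendant '[[-1,0.0019,0.0002,0.0007,0],[-1,0,0,0,0]]'
python3 -m pendant '[[-1,0.0019,0,0.0007,0],[-1,0,0,0,0]]'
python3 -m pendant '[[-1,0.0019,0,0.0007,0],[-1,0,0,0,0]]'
python3 -m pendant '[[-1,0.0019,0,0.0007,0],[-1,0,0,0,0]]'
```

```text
clock: 57.3
tcp_pos: [0.5514, -0.0832, 0.1057]
orientation: [0.004, 0.067, 0.998, -0.001]
wrist_force: [1.4, 0.8, 11.2]
finger_gap: 0.0671
grip_force: 47.8
clock: 57.55
tcp_pos: [0.5496, -0.0829, 0.105]
orientation: [0.005, 0.067, 0.998, -0.001]
wrist_force: [1.9, -0.5, 11.2]
finger_gap: 0.0675
grip_force: 47.8
clock: 57.8
tcp_pos: [0.5477, -0.0826, 0.1042]
orientation: [0.004, 0.067, 0.998, -0.001]
wrist_force: [1.6, -0.3, 11.4]
finger_gap: 0.0676
grip_force: 47.7
clock: 58.05
tcp_pos: [0.5457, -0.0824, 0.1034]
orientation: [0.004, 0.067, 0.998, -0.001]
wrist_force: [1.3, 0.5, 10.7]
finger_gap: 0.0673
grip_force: 47.7
clock: 58.3
tcp_pos: [0.5451, -0.0823, 0.1032]
orientation: [0.006, 0.067, 0.998, -0.001]
wrist_force: [3.2, 0.2, 10.9]
finger_gap: 0.0675
grip_force: 47.7
```

```bash
python3 -m pendant '[[-1,0.0019,0,0.0007,0],[-1,0,0,0,0]]'
python3 -m pendant '[[-1,0.0015,0,0.0006,0],[-1,0,0,0,0],[1,0,0,0,0],[1,0,0,0,0],[1,0,0,-0.03,0],[1,0,0,-0.05,0],[1,-0.03,0,-0.05,0],[1,-0.03,0,-0.03,0]]'
python3 -m pendant '[[1,0,0,0,0],[1,0,0,0,0],[1,0,0,0,0],[1,0,0,0,0]]'
python3 - <<'E'
from h import *
w=env.read_camera('wrist');s=env.read_camera('scene');t=env.read_camera('top')
a=cv2.resize(w[0:420,200:440],None,fx=1.2,fy=1.2,interpolation=cv2.INTER_CUBIC)
b=cv2.resize(s[260:390,290:440],(400,347),interpolation=cv2.INTER_CUBIC)
o=np.zeros((504,690,3),np.uint8);o[:,:288]=a[:504,:288];o[:347,290:690]=b;o[347:504,290:490]=cv2.resize(t[270:320,400:490][:,:],(200,157))
cv2.imwrite('pics/m1.png',o[:,:,::-1])
print(st()[1],phi(st()[2]))
E
```

```text
clock: 58.55
tcp_pos: [0.545, -0.0823, 0.1031]
orientation: [0.008, 0.067, 0.998, -0.001]
wrist_force: [7.7, -0.3, 10.2]
finger_gap: 0.0673
grip_force: 47.6
clock: 59.55
tcp_pos: [0.5967, -0.0887, 0.2611]
orientation: [0.001, 0.067, 0.998, -0.0]
wrist_force: [1.1, -0.1, 0.8]
finger_gap: 0.0853
grip_force: 0.0
clock: 60.05
tcp_pos: [0.5949, -0.0881, 0.2578]
orientation: [-0.001, 0.067, 0.998, 0.0]
wrist_force: [0.5, -0.7, 1.0]
finger_gap: 0.0851
grip_force: 0.0
[ 0.59563644 -0.08823155  0.25861056] 82.29670067715696
```

View pics/m1.png

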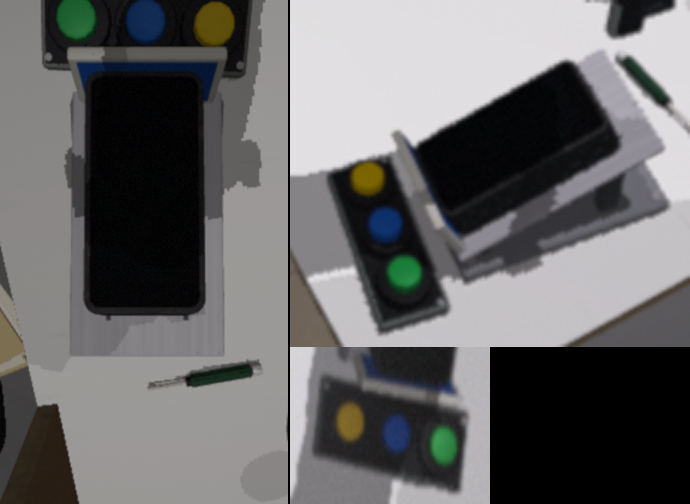

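```bash
python3 -m pendant '[[-1,0.045,0.01,0,0],[-1,0.045,0.01,0,0],[-1,0.038,0.01,0.01,0],[-1,0,0.01,0.03,0],[-1,0,0,0,0],[-1,0,0,0,0]]' 30
python3 - <<'E'
from h import *
go(.458,-.0255,.06)
E
```

```text
clock: 60.95
tcp_pos: [0.4752, -0.0319, 0.2197]
orientation: [0.0, 0.067, 0.998, -0.0]
wrist_force: [1.0, 0.5, 0.2]
finger_gap: 0.0
grip_force: 0.0
phi 82.30 turn 0.0000 rad (j6 -0.10) shift [0.018  0.004  0.1597] t=60.95 gap=0.0000 F=[1.  0.5 0.2]
```

```bash
python3 -m pendant '[[-1,0.018,0.004,0.02,0],[-1,0,0,0.05,0],[-1,0,0,0.05,0],[-1,0,0,0.035,0],[-1,0,0,0,0],[-1,0,0,0,0],[-1,0,0,0,0]]'
python3 - <<'E'
from h import *
go(.458,-.0255,.053)
E
```

```text
clock: 61.82
tcp_pos: [0.4592, -0.0257, 0.0658]
orientation: [0.002, 0.067, 0.998, -0.0]
wrist_force: [0.6, -0.5, 0.7]
finger_gap: 0.0001
grip_force: 0.0
phi 82.29 turn 0.0000 rad (j6 -0.10) shift [0.0012 0.     0.0128] t=61.83 gap=0.0001 F=[ 0.6 -0.5  0.7]
```

```bash
python3 -m pendant '[[-1,0.001,0,0.01,0],[-1,0,0,0.006,0],[-1,0,0,0,0],[-1,0,0,0,0]]'
python3 -m pendant '[[-1,0,0,0.003,0],[-1,0,0,0,0]]'
python3 -m pendant '[[-1,0,0,0.002,0],[-1,0,0,0,0]]'
```

```text
clock: 62.32
tcp_pos: [0.4571, -0.0252, 0.0484]
orientation: [0.001, 0.067, 0.998, -0.0]
wrist_force: [2.9, -0.1, 4.7]
finger_gap: 0.0002
grip_force: 2.2
clock: 62.58
tcp_pos: [0.4572, -0.0252, 0.0473]
orientation: [0.001, 0.067, 0.998, -0.0]
wrist_force: [-4.5, 1.3, 25.6]
finger_gap: 0.0001
grip_force: 12.5
clock: 62.82
tcp_pos: [0.4572, -0.0252, 0.0469]
orientation: [0.002, 0.067, 0.998, -0.0]
wrist_force: [-9.4, 1.6, 43.9]
finger_gap: -0.0003
grip_force: 21.3
```

```bash
python3 -m pendant '[[-1,0,0,-0.02,0],[-1,0,0,-0.025,0],[-1,0,0,0,0],[-1,0,0,0,0]]'
python3 - <<'E'
from h import *
go(.4425,-.1125,.053)
E
```

```text
clock: 63.32
tcp_pos: [0.4553, -0.0248, 0.087]
orientation: [-0.001, 0.067, 0.998, 0.0]
wrist_force: [-0.6, -1.1, -0.2]
finger_gap: 0.0001
grip_force: 0.0
phi 82.30 turn 0.0000 rad (j6 -0.10) shift [ 0.0009 -0.0887  0.034 ] t=63.33 gap=0.0001 F=[-0.6 -1.1 -0.2]
```

```bash
python3 -m pendant '[[-1,0,-0.044,0,0],[-1,0,-0.0445,0,0],[-1,0,0,0,0],[-1,0,0,0.02,0],[-1,0,0,0,0],[-1,0,0,0,0]]'
python3 - <<'E'
from h import *
go(.4425,-.1125,.049)
E
```

```text
clock: 64.08
tcp_pos: [0.444, -0.1119, 0.0677]
orientation: [-0.001, 0.067, 0.998, 0.0]
wrist_force: [0.4, 0.2, -0.3]
finger_gap: -0.0
grip_force: 0.0
phi 82.35 turn 0.0000 rad (j6 -0.29) shift [ 0.0014 -0.0008  0.0187] t=64.08 gap=-0.0000 F=[ 0.4  0.2 -0.3]
```

```bash
python3 -m pendant '[[-1,0.001,-0.0005,0.01,0],[-1,0,0,0.008,0],[-1,0,0,0,0],[-1,0,0,0,0]]'
python3 -m pendant '[[-1,0,0,0.003,0],[-1,0,0,0,0]]'
python3 -m pendant '[[-1,0,0,0.002,0],[-1,0,0,0,0]]'
```

```text
clock: 64.58
tcp_pos: [0.4435, -0.1129, 0.0501]
orientation: [0.0, 0.067, 0.998, 0.0]
wrist_force: [0.9, 1.4, 2.9]
finger_gap: -0.0004
grip_force: 1.7
clock: 64.82
tcp_pos: [0.4435, -0.113, 0.0476]
orientation: [0.0, 0.067, 0.998, 0.0]
wrist_force: [-1.2, 2.0, 9.4]
finger_gap: -0.0001
grip_force: 4.9
clock: 65.08
tcp_pos: [0.4436, -0.113, 0.0472]
orientation: [0.001, 0.067, 0.998, -0.0]
wrist_force: [-7.5, 4.8, 27.3]
finger_gap: 0.0005
grip_force: 13.8
```

```bash
python3 -m pendant '[[-1,0,0,0.001,0],[-1,0,0,0,0],[-1,0,0,-0.02,0],[-1,0,0,-0.024,0],[-1,-0.001,0.044,0,0],[-1,0,0,0,0],[-1,0,0,0.018,0],[-1,0,0,0,0]]'
python3 - <<'E'
from h import *
go(.450,-.069,.049)
E
```

```text
clock: 66.08
tcp_pos: [0.4488, -0.0696, 0.0686]
orientation: [-0.002, 0.067, 0.998, 0.0]
wrist_force: [-0.1, 0.2, 0.0]
finger_gap: -0.0001
grip_force: 0.0
phi 82.29 turn 0.0000 rad (j6 -0.20) shift [-0.0012  0.0007  0.0196] t=66.08 gap=-0.0001 F=[-0.1  0.2  0. ]
```

```bash
python3 -m pendant '[[-1,-0.001,0.0005,0.01,0],[-1,0,0,0.008,0],[-1,0,0,0,0],[-1,0,0,0,0]]'
python3 -m pendant '[[-1,0,0,0.003,0],[-1,0,0,0,0]]'
python3 -m pendant '[[-1,0,0,0.003,0],[-1,0,0,0,0]]'
```

```text
clock: 66.58
tcp_pos: [0.4514, -0.0696, 0.0521]
orientation: [0.0, 0.067, 0.998, -0.0]
wrist_force: [-0.9, -1.0, 3.3]
finger_gap: -0.0003
grip_force: 1.1
clock: 66.82
tcp_pos: [0.4515, -0.0695, 0.0491]
orientation: [0.0, 0.067, 0.998, -0.0]
wrist_force: [-1.5, -1.9, 3.6]
finger_gap: 0.0002
grip_force: 2.0
clock: 67.08
tcp_pos: [0.4516, -0.0695, 0.0474]
orientation: [0.001, 0.067, 0.998, -0.0]
wrist_force: [-5.1, -1.6, 19.4]
finger_gap: 0.0001
grip_force: 9.4
```

```bash
python3 -m pendant '[[-1,0,0,0.002,0],[-1,0,0,0,0]]'
python3 -m pendant '[[-1,0,0,-0.03,0],[-1,0,0,-0.05,0],[-1,0,0,-0.05,0],[-1,0,0,-0.05,0],[-1,0,0.05,0,0],[-1,0,0.05,0,0],[-1,0,0.05,0,0],[-1,0,0.04,0,0]]'
python3 - <<'E'
from h import *
s=env.read_camera('scene');t=env.read_camera('top')
o=np.zeros((400,800,3),np.uint8);o[:,:400]=cv2.resize(s[200:390,250:440],(400,400));o[:,400:]=cv2.resize(t[160:330,150:500],(400,400))[:, :]
cv2.imwrite('pics/m2.png',o[:,:,::-1])
print(st()[0]['wrist_force'],st()[0]['clock'])
E
```

```text
clock: 67.32
tcp_pos: [0.4517, -0.0696, 0.0471]
orientation: [0.001, 0.067, 0.998, -0.001]
wrist_force: [-11.0, 0.4, 36.4]
finger_gap: -0.0
grip_force: 18.2
clock: 68.32
tcp_pos: [0.4764, 0.1212, 0.2234]
orientation: [-0.0, 0.067, 0.998, 0.0]
wrist_force: [-0.1, -0.0, -0.0]
finger_gap: -0.0002
grip_force: 0.0
[ 1.13922037 -0.16164472 -0.12101439] 68.425
```

View pics/m2.png

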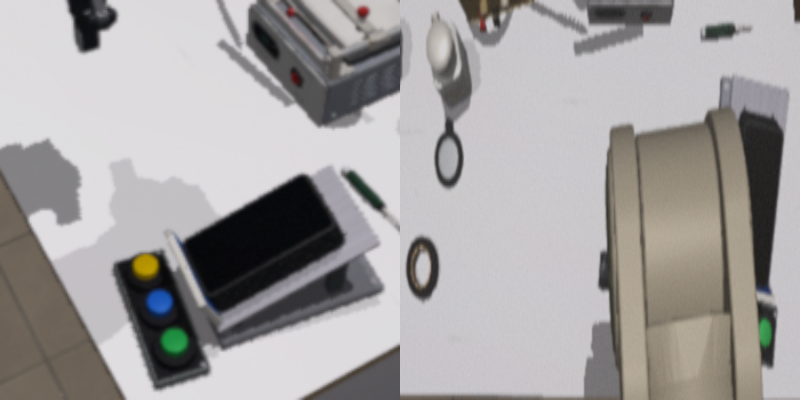

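The picture shows the stack square against the backstop and the keys up. No loose phones are left in the visible part of the bench, and the bystanders have not moved.

```bash
python3 -c "
from workcell import env
print(env.hand_in())"
```

```text
the job is handed in; nothing more can be done
None
```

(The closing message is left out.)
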